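# Latch the packed meat carrier

### The job

The chilled order is packed and the carrier's lid is down on its seal, but the draw latch on its front is still open. Hook the wire loop over the keeper on the lid and, still holding it, draw it down by feel until it bears lightly but surely on its seat (5 to 10 N, never over 15); then let it go and press the lever down over centre until it lies fully home against the carrier, without forcing it (never over 25 N). Leave the other things on the counter and on the lid where they are, and take the hand off the latch.

Things in the scene. Friction and masses are not known exactly. Their poses are not given: they have to be found in the camera images.
- carrier: Dark grey insulated carrier, 260 deep (x) by 340 wide (y) by 203 mm high with its lid; heavy, does not slide. Origin: centre of underside, z up. Its front wall, with the latch, faces its own -x, at x = -130 mm. The lid, hinged at the back, fills z = 159 to 203 mm, front face flush with the wall, on a 13 mm soft seal. Below, 'out' is the carrier's -x and 'in' its +x.
- lever_hinge (a point): Hinge of the latch lever, at the middle of the front: axis along the carrier's y, 16 mm out from the wall, 125 mm above the counter. The fixed steel base around it is 36 mm wide and stands out 19 mm from the wall, from 84 to 142 mm height.
- lever_angle (a joint): Lever angle, rad: 0 = fully home, pointing straight down along the front; 1.57 = level, straight out; 2.45 = end of travel, raised. Stiff pivot (0.035 N m), stays where left. Loop hooked: slack is out at about 0.75 to 1.6, then the seal pushes back, hardest near 0.7 (2 to 14 N at the lever's end); dead centre near 0.12, below that it is drawn home.
- lever: The lever: steel plate 24 mm wide, 4 mm thick, 72 mm long from the hinge. Origin on the hinge; -z runs along it to its free end, y along the hinge. The face to press (upper when raised, outer when home) lies 6 mm from the hinge line, on its -x side; the last 18 mm curl 16 degrees towards -x. Do not press on it with more than 25 N.
- lever_end (a point): Near the lever's free end, mid-width, 64 mm from the hinge (8 mm short of the tip), on the pressed side.
- loop: Wire loop of the latch: a U of 4 mm steel wire, two legs 63 mm long, 40 mm over the outside (32 inside), joined by a straight cross bar. Origin: its pivot on the lever, 20 mm from lever_hinge (lever home: 19.2 mm below it, 5.5 mm in); +z along the legs to the bar. Turns stiffly (0.018 N m), stays where left. It can be gripped across both legs from above; the lever then follows.
- loop_angle (a joint): Angle of the loop on the lever, rad: about 0 when latched, -2.9 folded flat on the lever's upper side; at the start -2.65 to -2.15, sticking out and up in front of the carrier; grows as the bar swings up and in towards the lid.
- loop_bar (a point): Middle of the loop's cross bar (centre of the 4 mm wire); the bar runs along the carrier's y.
- keeper (a point): Nominal centre of the cross bar when seated in the keeper: 20 mm out from the lid's front face, 174.5 mm above the counter (seal not squeezed), axes as the carrier's. The keeper is clamped through slotted holes, so its real seat, lip and all, lies up to 4.5 mm above or below this point: find it by feel. Drawn down properly the held loop bears on it with 5 to 10 N (15 at most).
- keeper_lip (a point): Nominal top of the keeper's lip, its outer face, mid-width (same 4.5 mm doubt in height). The keeper is a steel bracket 20 mm wide: a shelf, this 3 mm upturned lip (inner face 3.5 mm out from the seat's centre, top 4.5 mm above it), and behind the 7 mm seat a 50 degree ramp up to the lid. The bar drops in from above behind the lip. The lid gives 1 mm per 10 N here and sinks 2 to 12 mm when latched.
- sauce_bottle: Bystander: amber bottle with yellow cap, 54 mm wide, 170 mm high, standing in front of the latch side. Origin: centre of underside.
- rub_jar: Bystander: jar with steel lid, 68 mm wide, 85 mm high. Origin: centre of underside.
- scoop: Bystander: steel serving spoon lying on the counter.
- tape_roll: Bystander: clear tape roll lying flat, 90 mm wide, 24 mm high. Origin: centre of underside.
- price_holder: Bystander: blank price card in a black foot, 50 by 70 mm, 87 mm high. Origin: centre of underside.
- thermometer: Bystander: probe thermometer lying on the carrier's lid, white body 85 by 24 by 16 mm with a 90 mm probe. Origin: centre of the body's underside.
- counter_tray: Bystander: empty steel tray 200 by 150 by 30 mm. Origin: centre of underside.

How it is judged (in metres and radians):
On the way:
1. the loop, still held, is drawn down behind the keeper's lip until it bears on its seat with at least 4 N, the lever still raised (x of loop_bar in the frame of keeper between -0.0035 and 0.006 m and z of loop_bar in the frame of keeper between -0.0075 and 0.0065 m and contact force between loop and carrier above 4 N and contact force between the fingers and loop above 0.5 N and value of joint lever_angle above 0.6 rad), for 0.2 s.
At the end, for the whole second after the job is handed in: The lever is home (within 0.05 rad), the loop's cross bar is in the keeper (-3.5 to +6 mm from its nominal seat along the carrier's x, -7.5 to +6.5 mm in height) and the lid is drawn down at the keeper by at least 1.3 mm (keeper point under 173.2 mm above the carrier's underside) (x of loop_bar in the frame of keeper between -0.0035 and 0.006 m and z of loop_bar in the frame of keeper between -0.0075 and 0.0065 m and value of joint lever_angle below 0.05 rad and z of keeper in the frame of carrier below 0.1732 m); the robot touches nothing.
It fails at once if the lever is pressed with more than 25 N (contact force between the fingers and lever above 25 N and contact force between the fingers and loop below 0.5 N).
It fails at once if the held loop is hauled on the keeper with more than 15 N (contact force between the fingers and loop above 1 N and contact force between loop and carrier above 15 N and value of joint lever_angle above 0.6 rad).
It fails at once if another thing on the counter or lid is moved by more than 30 mm (distance of any of sauce_bottle, rub_jar, scoop, tape_roll, price_holder, thermometer, counter_tray from where it was at the start of the episode above 0.03 m).
It also fails if it takes over 54 s, if anything falls off the work surface, if the arm or the gripper's body presses on something with over 40 N, if the wrist force passes 120 N, or if a joint passes its speed limit or range.

### The arm

A 6-joint arm with a two-finger parallel gripper is mounted at the origin on the work surface. World frame = base frame: x ahead of the robot, y to its left, z up, the work surface at z = 0. Lengths are in mm, angles in rad, forces in N, time in s.
With the tool pointing down it reaches from about 275 to 750 mm from the base axis. Payload 10.2 kg.
Tool frame: the origin (TCP) lies at the very end of the fingers, on their centre line; the grasp point (between the pads) lies 19 mm behind it; z points along the fingers, y is the direction in which the jaws open and shut (so a half turn about z gives the same grasp; the last joint's range is limited). The gripper opens to 85 mm and grips with 20 to 120 N. Pads are 22 mm wide; open, the fingers measure 114 mm over their backs; the gripper's body (76 mm by 85 mm) begins 54 mm behind the grasp point. The pads swing forward as they close: fully open they stand 13 mm farther back than shut.
Start: joints at [-1.542, 0.313, 1.498, -0, 1.331, -0.223], TCP at [130.789, -508.454, 231.294] pointing down, gripper open.
Joint ranges: [-2.94, 2.94], [-0.97, 2.17], [0.19, 2.56], [-1.23, 4.37], [0.02, 3.11], [-2.88, 2.88]. Speed limits (rad/s): [2.39, 2.39, 3.01, 3.14, 3.14, 3.14].

### API

Orientations are given as a unit quaternion [w, x, y, z].
In Python, from rig import ctrl, eyes, order gives the robot as it stands.
- The arm moves only by the tool move_arm, never from a script. Its argument "deltas" is a list of rows, each a list of 6 numbers: the shift along the tool's x, y, z in cm, then the turn, a rotation vector about the tool's x, y, z in degrees. A call has exactly 10 rows; each row shifts and turns the commanded pose from where the row before left it, along the tool's axes as they then stand; what a row does not reach is not made up. A row lasts 1/10 s, in which the tool goes at most 50 mm and 8.59 degrees, less where a joint would pass 70% of its speed; a pose out of reach is approached as far as the arm can. A call is refused whole if a number of a shift passes 5 or a number of a turn 8.59, either way. A call with a gripper value outside its range is refused whole. "grip" is the finger opening in cm, from 0 to 8.54, set as the call begins (left out, the last holds). The fingers move at their own pace and stop on an object; "newtons" is the grip in N (left out, the last holds). Time passes only in rows, so rows that do not move let the fingers close, or fill a call up. It gives the time, the measured TCP pose, the force and the opening at its end, in the units of the state.
- ctrl.sense(): the state, without advancing time (a new reading comes with each control period).
- eyes.capture(name): name is "side" or "top" or "wrist"; returns the picture (480x640x3 uint8, blue, green, red); there is no depth.
- eyes.camera_params(name): a dict with "K" (3x3 intrinsics, pixels), "camera_from_world" (4x4, takes a point from world to camera coordinates). Camera axes: x right, y down, z forward; pixel columns grow to the right and rows downward; lengths in mm; the calibration is good to about 2 mm. A picture is of the moment at which its call begins: read the wrist's pose just before it. camera_params takes no time and is no camera call; for the wrist camera it gives the pose at the moment of the call.
- order.finish_job(): hands the job in, once; it reports no verdict.
The state is a dict: "time_s": time; "joints": joint angles; "dq": joint speeds; "tau": joint torques, N m; "eef_pos": TCP position; "ee_rot": TCP orientation; "force": force on the tool from outside, world axes, zero at the start; "wrist_torque": the same for the moment, N m; "grip_width": opening from 0.0 (shut) to 1.0 (fully open).
Only numpy, scipy, OpenCV 4.12 (cv2) and the standard library are available. Lean on these libraries where they do the work, as an engineer would, in place of code of your own. Each camera call takes 0.05 s, during which the arm holds its last target.

## Working session

There is one attempt and no reset: what is moved stays moved. The work goes in short steps, Python scripts to look and compute and a tool call to move; the robot and the scene stay as the last step left them, time stands still between calls to the robot, and variables do not carry over. Pictures are saved under pics/ and viewed, and the job is handed in when it is done.

Besides the shell and the picture viewer there is one more tool, called after "Emit:" as name(argument=value, ...) on one line, values as JSON. move_arm: Moves the arm, as the interface text tells. Its arguments: {"type":"object","properties":{"deltas":{"type":"array"},"grip":{"type":"number"},"newtons":{"type":"number"}},"required":["deltas"]}

```bash
ls; mkdir -p pics; python3 - <<'E'
from rig import ctrl,eyes,order
import cv2
print(ctrl.sense())
for n in ("side","top","wrist"):
    p=eyes.camera_params(n); print(n,p)
    cv2.imwrite(f"pics/{n}0.png",eyes.capture(n))
E
```

```text
pics
{'time_s': 0.0, 'joints': array([-1.54242606e+00,  3.13467982e-01,  1.49842736e+00,  4.60869796e-06,
        1.33100913e+00, -2.23393172e-01]), 'dq': array([-0.00051348, -0.00026429, -0.00079437,  0.00120947,  0.0002001 ,
       -0.0010335 ]), 'tau': array([ 5.63073227e-04, -4.12268829e+01, -2.59742171e+01, -1.26349278e-04,
        4.15743707e-03, -2.75885490e-06]), 'eef_pos': array([ 130.76931562, -508.18984272,  230.72953947]), 'ee_rot': array([-6.52572869e-04,  9.92087209e-01,  1.25548956e-01,  6.60845237e-05]), 'force': array([ 0.17058809, -0.20897156, -0.92713415]), 'wrist_torque': array([-0.0126216 ,  0.071896  ,  0.00487104]), 'grip_width': 1.0028352573590802}
side {'K': array([[449.73699305,   0.        , 317.67428499],
       [  0.        , 449.73699305, 236.51838244],
       [  0.        ,   0.        ,   1.        ]]), 'camera_from_world': array([[ 9.96548908e-01, -8.10239868e-02,  1.80384769e-02,
        -5.50318496e+02],
       [-4.31873217e-02, -6.91677515e-01, -7.20914053e-01,
         8.19853781e+01],
       [ 7.08881395e-02,  7.17647079e-01, -6.92789681e-01,
   
[... 467 characters left out ...]
      [ 9.15533133e-02,  1.10660093e-02, -9.95738688e-01,
         1.15336837e+03],
       [ 0.00000000e+00,  0.00000000e+00,  0.00000000e+00,
         1.00000000e+00]])}
wrist {'K': array([[387.87575098,   0.        , 318.52308663],
       [  0.        , 387.87575098, 238.05230168],
       [  0.        ,   0.        ,   1.        ]]), 'camera_from_world': array([[ 2.49522828e-01, -9.68368581e-01, -8.05768747e-04,
        -5.24745300e+02],
       [-9.16074610e-01, -2.36317640e-01,  3.23977287e-01,
        -4.15409437e+01],
       [-3.13919843e-01, -8.01015845e-02, -9.46064516e-01,
         3.81427100e+02],
       [ 0.00000000e+00,  0.00000000e+00,  0.00000000e+00,
         1.00000000e+00]])}
```

View pics/side0.png

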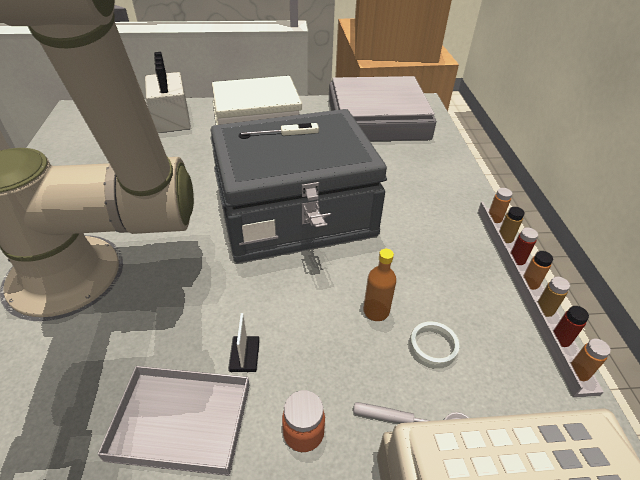

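View pics/top0.png

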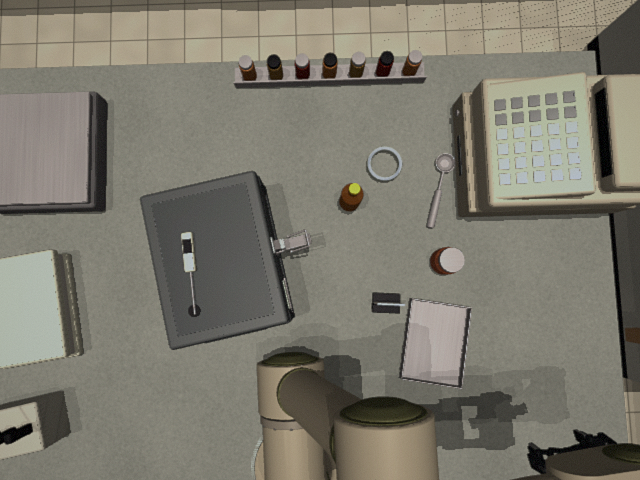

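View pics/wrist0.png

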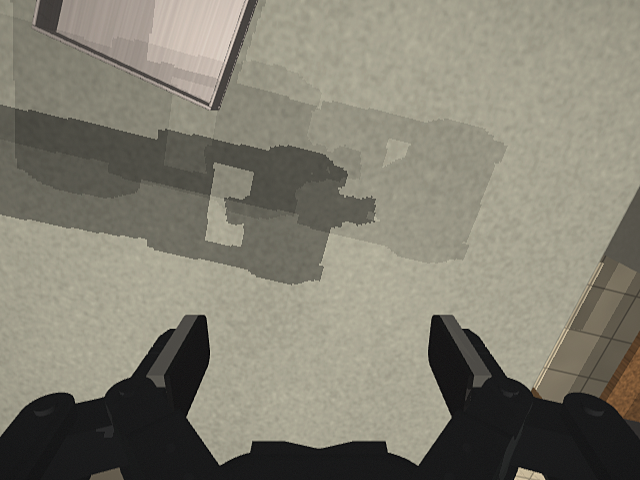

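```bash
python3 - <<'E'
import cv2
a=cv2.imread("pics/top0.png")[160:360,120:340]; cv2.imwrite("pics/topz.png",cv2.resize(a,None,fx=3,fy=3,interpolation=cv2.INTER_CUBIC)[:600])
a=cv2.imread("pics/side0.png")[160:290,210:400]; cv2.imwrite("pics/sidez.png",cv2.resize(a,None,fx=4,fy=4,interpolation=cv2.INTER_CUBIC))
E
```

```text
(no output)
```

View pics/topz.png

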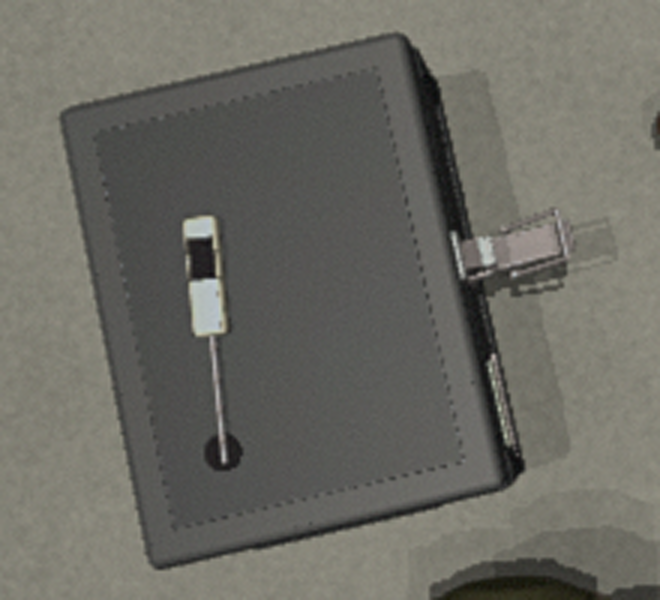

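View pics/sidez.png

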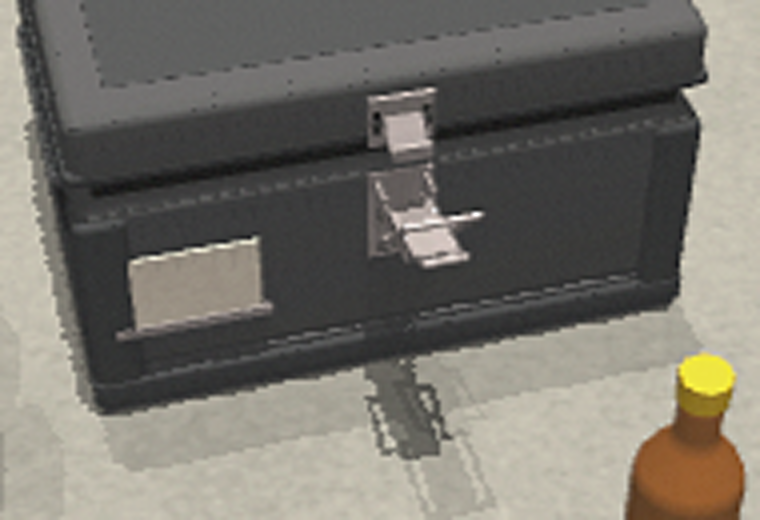

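```bash
cat > h.py <<'E'
import numpy as np
from rig import ctrl,eyes,order
import cv2
def P(n): 
    p=eyes.camera_params(n); return p["K"],p["camera_from_world"]
def ray(n,uv,p=None):
    K,T=p or P(n); d=np.linalg.inv(K)@[uv[0],uv[1],1]; R=T[:3,:3]; return -R.T@T[:3,3],R.T@d
def atz(n,uv,z,p=None):
    c,d=ray(n,uv,p); return c+d*(z-c[2])/d[2]
def proj(n,X,p=None):
    K,T=p or P(n); q=T[:3,:3]@np.asarray(X,float)+T[:3,3]; q=K@q; return q[:2]/q[2]
def tri(obs):
    A=np.zeros((3,3));b=np.zeros(3)
    for c,d in obs:
        d=d/np.linalg.norm(d);M=np.eye(3)-np.outer(d,d);A+=M;b+=M@c
    x=np.linalg.solve(A,b); return x,[np.linalg.norm((np.eye(3)-np.outer(d,d)/(d@d))@(x-c)) for c,d in obs]
E
python3 - <<'E'
from h import *
c=[atz("top",(120+u/3,160+v/3),200) for u,v in [(408,35),(62,112),(155,567),(505,487)]]
for a in c: print(a.round(1))
for i in range(4): print(np.linalg.norm(c[i]-c[(i+1)%4]))
ctr=sum(c)/4; print(ctr)
for i,j in [(0,1),(3,2),(0,3),(1,2)]:
    d=c[j]-c[i]; print(np.degrees(np.arctan2(d[1],d[0])))
# side view lid front corners for check
E
```

```text
[695.6  72.7 200. ]
[645.6 325.6 200. ]
[318.5 256.9 200. ]
[368.4   8.6 200. ]
257.79555731757006
334.2664688422248
253.21604558234003
333.3768103352487
[507.02725432 165.95044271 200.        ]
101.18002530541388
101.37607533987935
-168.92235252409822
-168.13684706437857
```

```bash
cat >> h.py <<'E'
C0=np.array([507.,166.,0]); YAW=np.radians(101.3)
def Rc(): return np.array([[np.cos(YAW),-np.sin(YAW),0],[np.sin(YAW),np.cos(YAW),0],[0,0,1]])
def c2w(p): return C0+Rc()@np.asarray(p,float)
def w2c(p): return Rc().T@(np.asarray(p,float)-C0)
E
python3 - <<'E'
from h import *
t=cv2.imread("pics/top0.png");s=cv2.imread("pics/side0.png")
pts={"kl":(-153.5,0,179),"hinge":(-146,0,125),"btop":(-149,0,142),"fl":(-130,170,203),"fr":(-130,-170,203),"bl":(-130,170,0),"br":(-130,-170,0)}
f=6
tz=cv2.resize(t[200:290,250:350],None,fx=f,fy=f,interpolation=cv2.INTER_CUBIC)
sz=cv2.resize(s[170:260,270:350],None,fx=f,fy=f,interpolation=cv2.INTER_CUBIC)
for k,p in pts.items():
    a=proj("top",c2w(p));b=proj("side",c2w(p));print(k,c2w(p).round(1),a.round(1),b.round(1))
    cv2.circle(tz,tuple(int(x) for x in (a-[250,200])*f+f/2),3,(0,0,255),-1)
    cv2.circle(sz,tuple(int(x) for x in (b-[270,170])*f+f/2),3,(0,0,255),-1)
cv2.imwrite("pics/tz.png",tz);cv2.imwrite("pics/sz.png",sz)
E
```

```text
kl [537.1  15.5 179. ] [284.2 244. ] [311.1 196. ]
hinge [535.6  22.8 125. ] [282.6 246.6] [310. 214.]
btop [536.2  19.9 142. ] [283.4 245.8] [310.4 208.7]
fl [365.8   5.2 203. ] [289.9 323.7] [222.5 192.8]
fr [699.2  71.8 203. ] [256.2 169.7] [387.2 167.1]
bl [365.8   5.2   0. ] [294.3 316.6] [234.2 264.6]
br [699.2  71.8   0. ] [266.1 188.4] [376.5 237.4]
```

View pics/tz.png

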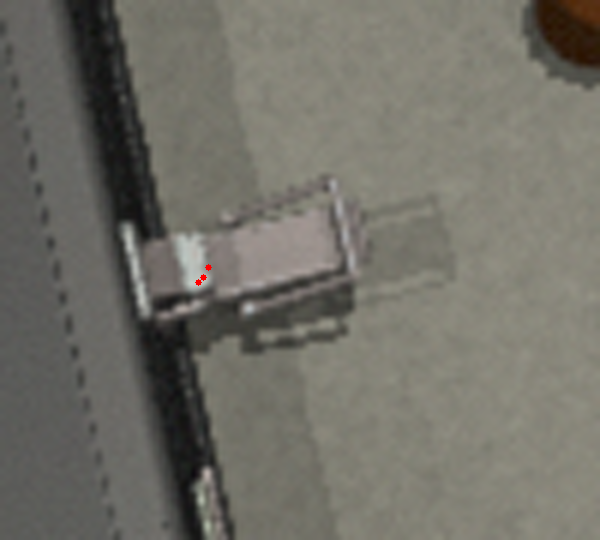

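View pics/sz.png

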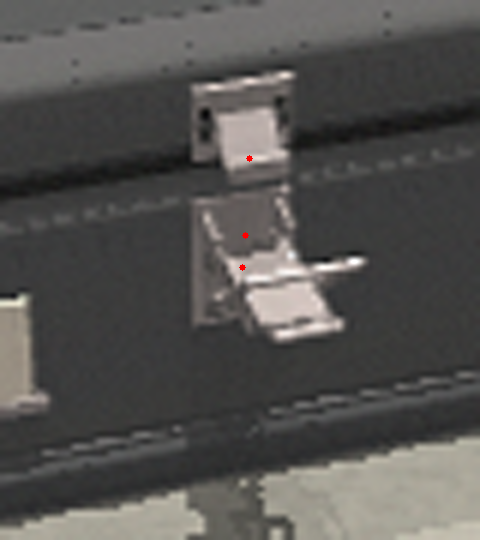

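```bash
python3 - <<'E'
from h import *
def T(a,b):
    x,e=tri([ray("top",(250+a[0]/6-.42,200+a[1]/6-.42)),ray("side",(270+b[0]/6-.42,170+b[1]/6-.42))]); print(x.round(1),w2c(x).round(1),np.round(e,1));return x
T((342,227),(303,272))   # bar mid
T((332,182),(362,262)); T((352,272),(245,283))
T((132,271),(243,77)) # keeper plate top
T((368,225),(300,330)) # lever tip?
T((205,262),(257,160)) # lip
E
```

```text
[551.1 -33.9 171.2] [-204.7   -4.   171.2] [0. 0.]
[569.2 -30.7 171.5] [-205.   -22.4  171.5] [1.3 1.3]
[533.2 -37.2 170.4] [-204.4   14.1  170.4] [1.2 1.2]
[535.9  42.  192.7] [-127.2   -4.   192.7] [0.9 0.9]
[551.4 -43.4 154.8] [-214.    -2.5  154.8] [1.8 1.8]
[539.4  16.6 177.3] [-152.9   -2.5  177.3] [0.4 0.4]
```

```bash
sed -i 's/C0=np.array.*YAW/C0=np.array([510.2,166.6,0]); YAW/' h.py; python3 - <<'E'
from h import *
s=ctrl.sense()
from scipy.spatial.transform import Rotation as Ro
q=s["ee_rot"]; R=Ro.from_quat([q[1],q[2],q[3],q[0]]).as_matrix(); print(R.round(3))
K,T=P("wrist"); c=-T[:3,:3].T@T[:3,3]
print("cam in tool",R.T@(c-s["eef_pos"]))
print("cam axes in tool\n",(T[:3,:3]@R).round(3))
for n,a,b,z in [("bottlecap",(355,188),(386,256),170)]:
    x=atz("top",a,z);y=atz("side",b,z);print(n,x,y,w2c(x),w2c(y))
x=atz("top",(188,250),210);print("therm",w2c(x))
x=atz("top",(385,300),0);print("price",w2c(x))
E
```

```text
[[ 0.968  0.249 -0.   ]
 [ 0.249 -0.968  0.001]
 [ 0.    -0.001 -1.   ]]
cam in tool [ 8.44667352e+01  7.65208559e-02 -1.43056020e+02]
cam axes in tool
 [[ 0.     1.    -0.   ]
 [-0.946  0.    -0.324]
 [-0.324  0.     0.946]]
bottlecap [ 659.50626933 -144.94831389  170.        ] [ 658.17918818 -149.53572505  170.        ] [-334.76483123  -85.36522547  170.        ] [-339.00327742  -83.16498471  170.        ]
therm [ 48.37618163 -26.73139538 210.        ]
price [-364.74794516  182.98094933    0.        ]
```

```bash
cat >> h.py <<'E'
from scipy.spatial.transform import Rotation as Ro, Slerp
def pose():
    s=ctrl.sense(); q=s["ee_rot"]; return np.array(s["eef_pos"]),Ro.from_quat([q[1],q[2],q[3],q[0]])
def tgt(pg,beta,off=19):
    """pg: grasp point in carrier frame, beta deg lean out"""
    b=np.radians(beta);x=np.array([np.cos(b),0,np.sin(b)]);z=np.array([np.sin(b),0,-np.cos(b)])
    y=np.cross(z,x); M=Rc()@np.stack([x,y,z],1)
    return c2w(pg)+off*M[:,2],Ro.from_matrix(M)
def plan(pg,beta,n,off=19,start=None,dt=2,dr=1):
    p0,R0=start or pose(); p1,R1=tgt(pg,beta,off)
    sl=Slerp([0,1],Ro.concatenate([R0,R1])); R=R0;p=p0.copy();rows=[]
    for i in range(1,n+1):
        pt=p0+(p1-p0)*i/n
        d=np.round(R.inv().apply(pt-p)/10,dt); r=np.round((R.inv()*sl(i/n)).as_rotvec(degrees=True),dr)
        p=p+R.apply(d*10); R=R*Ro.from_rotvec(r,degrees=True); rows.append([float(v) for v in np.r_[d,r]])
    print("\n".join(map(str,rows))); print("end err",(p-p1).round(2),np.degrees((R.inv()*R1).magnitude()).round(2))
def st():
    s=ctrl.sense();p,R=pose();z=R.as_matrix()[:,2];zc=Rc().T@z
    print("t",s["time_s"],"tcp_c",w2c(p).round(1),"grasp_c",w2c(p-19*z).round(1),"beta",np.degrees(np.arctan2(zc[0],-zc[2])).round(2),"zc",zc.round(3),"xc",(Rc().T@R.as_matrix()[:,0]).round(3),"F_c",(Rc().T@s["force"]).round(2),"grip",round(s["grip_width"],3),"j",np.round(s["joints"],2))
E
python3 - <<'E'
from h import *
plan((-285,0,225),55,20,dt=1,dr=1)
E
```

```text
[2.6, -1.4, 0.1, 2.1, 2.2, -4.0]
[2.7, -1.3, 0.2, 2.0, 2.2, -4.0]
[2.8, -1.1, 0.4, 2.1, 2.2, -3.9]
[2.8, -0.8, 0.5, 2.1, 2.1, -4.0]
[2.8, -0.7, 0.7, 2.0, 2.2, -4.0]
[2.9, -0.4, 0.8, 2.1, 2.2, -4.0]
[2.8, -0.1, 0.9, 2.1, 2.2, -3.9]
[2.8, 0.0, 1.0, 2.1, 2.2, -4.0]
[2.8, 0.3, 1.1, 2.0, 2.2, -4.0]
[2.6, 0.5, 1.2, 2.1, 2.2, -4.0]
[2.6, 0.7, 1.3, 2.1, 2.1, -4.0]
[2.5, 1.0, 1.3, 2.0, 2.2, -3.9]
[2.4, 1.2, 1.4, 2.1, 2.2, -4.0]
[2.2, 1.4, 1.5, 2.1, 2.2, -4.0]
[2.0, 1.6, 1.4, 2.0, 2.2, -4.0]
[1.9, 1.7, 1.5, 2.1, 2.2, -4.0]
[1.7, 2.0, 1.5, 2.1, 2.2, -3.9]
[1.5, 2.1, 1.5, 2.1, 2.1, -4.0]
[1.3, 2.3, 1.4, 2.0, 2.2, -4.0]
[1.0, 2.4, 1.4, 2.1, 2.2, -4.0]
end err [ 0.09 -0.23 -0.09] 0.03
```

Emit:
move_arm(deltas=[[2.6,-1.4,0.1,2.1,2.2,-4.0],[2.7,-1.3,0.2,2.0,2.2,-4.0],[2.8,-1.1,0.4,2.1,2.2,-3.9],[2.8,-0.8,0.5,2.1,2.1,-4.0],[2.8,-0.7,0.7,2.0,2.2,-4.0],[2.9,-0.4,0.8,2.1,2.2,-4.0],[2.8,-0.1,0.9,2.1,2.2,-3.9],[2.8,0.0,1.0,2.1,2.2,-4.0],[2.8,0.3,1.1,2.0,2.2,-4.0],[2.6,0.5,1.2,2.1,2.2,-4.0]], grip=7.0, newtons=30)

```text
time_s: 1.15
eef_pos: [347.5, -302.5, 222.5]
ee_rot: [-0.198, 0.856, 0.449, 0.162]
force: [0.5, -0.5, -0.8]
grip_width: 0.819
```

```bash
python3 - <<'E'
from h import *
st()
plan((-285,0,225),55,10,dt=1,dr=1)
E
```

```text
t 1.15 tcp_c [-428.1  251.4  222.5] grasp_c [-436.8  255.1  239. ] beta 27.64 zc [ 0.455 -0.193 -0.869] xc [ 0.584 -0.672  0.455] F_c [-0.62 -0.35 -0.79] grip 0.819 j [-1.14  0.37  1.53  0.3   1.67 -0.57]
[2.6, 0.7, 1.3, 2.1, 2.2, -4.0]
[2.4, 1.0, 1.3, 2.0, 2.2, -3.9]
[2.4, 1.2, 1.4, 2.1, 2.1, -4.0]
[2.2, 1.4, 1.5, 2.1, 2.2, -3.9]
[2.0, 1.6, 1.4, 2.0, 2.2, -4.0]
[1.9, 1.8, 1.5, 2.1, 2.2, -4.0]
[1.7, 1.9, 1.5, 2.1, 2.1, -3.9]
[1.5, 2.1, 1.5, 2.0, 2.2, -4.0]
[1.2, 2.3, 1.4, 2.1, 2.2, -3.9]
[1.1, 2.4, 1.4, 2.0, 2.2, -4.0]
end err [-0.05  0.03 -0.06] 0.06
```

Emit:
move_arm(deltas=[[2.6,0.7,1.3,2.1,2.2,-4.0],[2.4,1.0,1.3,2.0,2.2,-3.9],[2.4,1.2,1.4,2.1,2.1,-4.0],[2.2,1.4,1.5,2.1,2.2,-3.9],[2.0,1.6,1.4,2.0,2.2,-4.0],[1.9,1.8,1.5,2.1,2.2,-4.0],[1.7,1.9,1.5,2.1,2.1,-3.9],[1.5,2.1,1.5,2.0,2.2,-4.0],[1.2,2.3,1.4,2.1,2.2,-3.9],[1.1,2.4,1.4,2.0,2.2,-4.0]])

```text
time_s: 2.15
eef_pos: [563.4, -98.3, 213.1]
ee_rot: [-0.357, 0.563, 0.685, 0.293]
force: [1.4, -1.0, 0.3]
grip_width: 0.819
```

```bash
python3 - <<'E'
from h import *
st()
im=eyes.capture("wrist"); np.save("w1.npy",np.r_[[P("wrist")[0].ravel()],[[0]*9]]); 
import pickle; pickle.dump(P("wrist"),open("w1.pkl","wb"))
cv2.imwrite("pics/w1.png",im)
E
```

```text
t 2.15 tcp_c [-270.2   -0.3  213.1] grasp_c [-285.8   -0.3  224. ] beta 55.06 zc [ 0.82  -0.001 -0.573] xc [ 0.573 -0.001  0.82 ] F_c [-1.23 -1.17  0.35] grip 0.819 j [-0.64  0.76  1.13  0.64  1.98 -0.8 ]
```

View pics/w1.png

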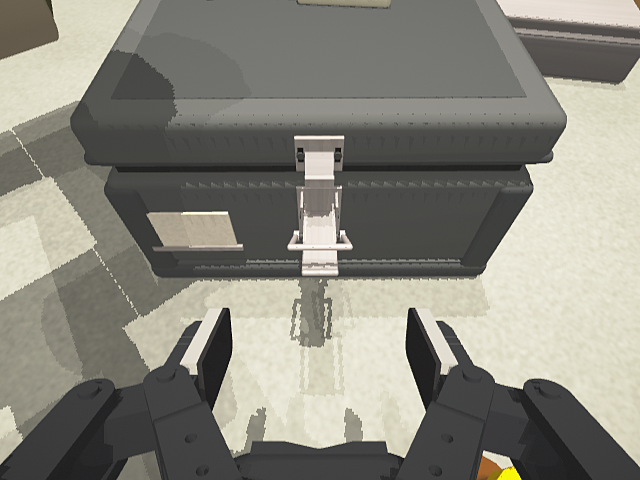

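```bash
python3 - <<'E'
from h import *
import pickle
p=pickle.load(open("w1.pkl","rb"))
for q in [(-204.7,0,171),(-153.5,0,179),(-130,0,195),(-130,170,203),(-130,-170,203)]: print(q,proj("wrist",c2w(q),p).round(1))
f=lambda n,a:ray(n,a) 
x,e=tri([ray("top",(250+342/6-.42,200+227/6-.42)),ray("side",(270+303/6-.42,170+272/6-.42)),ray("wrist",(320,245.5),p)]);print(w2c(x),e)
c,d=ray("wrist",(319.3,139),p);print("plate top at wall:",w2c(c+d*((-131-w2c(c)[0])/(w2c(c+d)-w2c(c))[0])))
c,d=ray("wrist",(320,245.5),p);print("bar at x=-204.7:",w2c(c+d*((-204.7-w2c(c)[0])/(w2c(c+d)-w2c(c))[0])))
im=cv2.imread("pics/w1.png")[110:350,220:420];cv2.imwrite("pics/w1z.png",cv2.resize(im,None,fx=2.5,fy=2.5,interpolation=cv2.INTER_CUBIC))
E
```

```text
(-204.7, 0, 171) [313.  249.6]
(-153.5, 0, 179) [314.  178.9]
(-130, 0, 195) [314.3 136.4]
(-130, 170, 203) [ 51.8 124.8]
(-130, -170, 203) [577.  128.1]
[-203.79179905   -1.96606335  171.47283207] [np.float64(1.438319981848006), np.float64(1.3313953215536498), np.float64(2.6516039835927576)]
plate top at wall: [-131.           -3.32292417  193.65468339]
bar at x=-204.7: [-204.7          -4.1694124   175.29503048]
```

View pics/w1z.png

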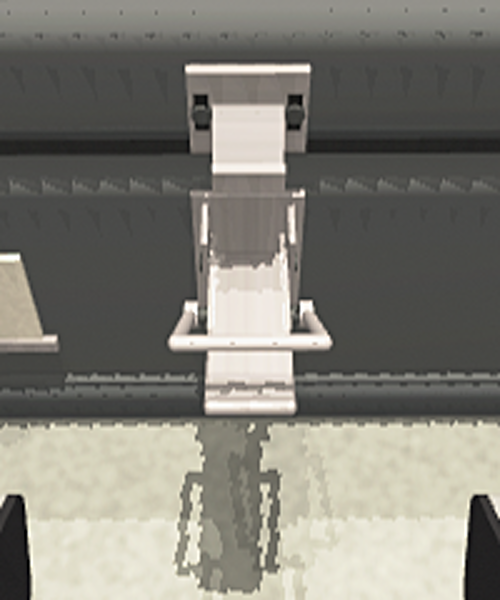

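```bash
python3 - <<'E'
from h import *
st()
p,R=pose();R=R.as_matrix()
K,T=P("wrist"); c=-T[:3,:3].T@T[:3,3]
print("cam in tool",R.T@(c-p)); print((T[:3,:3]@R).round(3))
import pickle
K,T=pickle.load(open("w1.pkl","rb")); c=-T[:3,:3].T@T[:3,3]
print("cam in tool",R.T@(c-p)); print((T[:3,:3]@R).round(3))
for q in [(-204.7,0,171),(-153.5,0,179),(-130,0,195)]: print(q,proj("wrist",c2w(q)).round(1))
E
```

```text
t 2.2 tcp_c [-267.3   -2.8  212. ] grasp_c [-282.9   -2.9  222.9] beta 55.26 zc [ 0.822  0.003 -0.57 ] xc [0.57  0.005 0.822] F_c [ 1.04 -3.8  -0.97] grip 0.818 j [-0.63  0.76  1.13  0.65  1.98 -0.8 ]
cam in tool [  84.29220126    0.52101178 -142.92243497]
[[ 0.001  1.    -0.   ]
 [-0.945  0.001 -0.326]
 [-0.326  0.001  0.945]]
cam in tool [  84.29220126    0.52101178 -142.92243497]
[[ 0.001  1.    -0.   ]
 [-0.945  0.001 -0.326]
 [-0.326  0.001  0.945]]
(-204.7, 0, 171) [313.  249.6]
(-153.5, 0, 179) [314.  178.9]
(-130, 0, 195) [314.3 136.4]
```

```bash
python3 - <<'E'
from h import *
for i in range(3):
    st(); p=P("wrist"); im=eyes.capture("wrist")
cv2.imwrite("pics/w2.png",im)
import pickle; pickle.dump(p,open("w2.pkl","wb"))
for q in [(-204.7,0,171),(-153.5,0,179),(-130,0,195)]: print(q,proj("wrist",c2w(q),p).round(1))
im=cv2.imread("pics/w2.png")[110:350,220:420];cv2.imwrite("pics/w2z.png",cv2.resize(im,None,fx=2.5,fy=2.5,interpolation=cv2.INTER_CUBIC))
E
```

```text
t 2.2 tcp_c [-267.3   -2.8  212. ] grasp_c [-282.9   -2.9  222.9] beta 55.26 zc [ 0.822  0.003 -0.57 ] xc [0.57  0.005 0.822] F_c [ 1.04 -3.8  -0.97] grip 0.818 j [-0.63  0.76  1.13  0.65  1.98 -0.8 ]
t 2.25 tcp_c [-268.6   -1.2  211.9] grasp_c [-284.2   -1.3  222.8] beta 55.11 zc [ 0.82   0.002 -0.572] xc [ 0.572 -0.     0.82 ] F_c [ 0.79  1.01 -0.6 ] grip 0.821 j [-0.64  0.76  1.13  0.64  1.98 -0.8 ]
t 2.3 tcp_c [-2.698e+02 -1.000e-01  2.123e+02] grasp_c [-2.853e+02 -1.000e-01  2.232e+02] beta 55.02 zc [ 0.819  0.    -0.573] xc [ 0.573 -0.003  0.819] F_c [-0.41 -0.14  0.83] grip 0.818 j [-0.64  0.76  1.14  0.64  1.98 -0.8 ]
(-204.7, 0, 171) [317.1 246. ]
(-153.5, 0, 179) [317.2 175.9]
(-130, 0, 195) [317.2 133.5]
```

View pics/w2z.png

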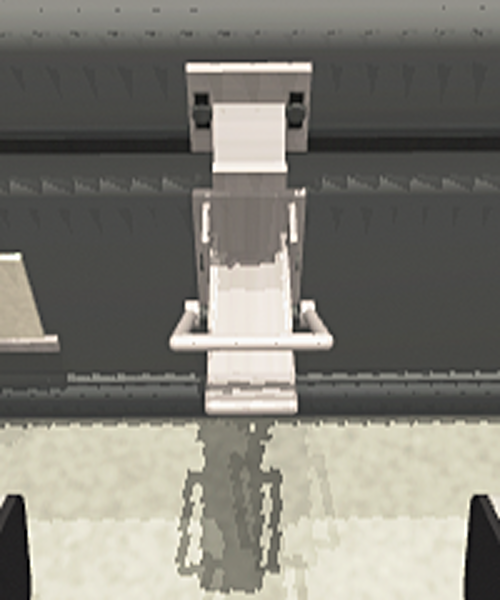

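```bash
sed -i 's/C0=np.array(\[510.2,166.6,0\])/C0=np.array([511.7,166.9,0])/' h.py; python3 - <<'E'
from h import *
import pickle
p=pickle.load(open("w2.pkl","rb"))
for z in (174,179,184):
    print(z,[ (proj("wrist",c2w((x,0,z)),p)-[220,110])*2.5 for x in (-153.5,-150.5)])
print([ (proj("wrist",c2w((-149,y,142)),p)-[220,110])*2.5 for y in (-18,18)],[ (proj("wrist",c2w((-149,y,84)),p)-[220,110])*2.5 for y in (-18,18)])
print([ (proj("wrist",c2w((-130,y,203)),p)) for y in (-170,170)])
im=cv2.imread("pics/w2.png")[150:200,280:360];cv2.imwrite("pics/w2k.png",cv2.resize(im,None,fx=10,fy=10,interpolation=cv2.INTER_CUBIC))
plan((-198,0,163),55,20,dt=1,dr=1)
E
```

```text
174 [array([248.75514138, 178.10146543]), array([248.7313582 , 170.12713345])]
179 [array([248.77514177, 164.82084049]), array([248.75085225, 156.81249752])]
184 [array([248.79577954, 151.11698485]), array([248.77096325, 143.07647487])]
[array([308.70319259, 242.63651482]), array([188.51797241, 242.77474405])] [array([300.18881582, 351.41997941]), array([196.71752632, 351.53438927])]
[array([580.9096972, 123.3067544]), array([ 58.1729828 , 123.95250876])]
[0.0, 0.0, 0.5, 0.0, 0.0, -0.0]
[0.0, 0.0, 0.6, 0.0, 0.0, -0.0]
[0.0, 0.0, 0.5, 0.0, 0.0, -0.0]
[0.0, 0.0, 0.5, 0.0, 0.0, -0.0]
[0.0, 0.0, 0.6, 0.0, 0.0, -0.1]
[0.0, 0.1, 0.5, 0.0, 0.0, 0.0]
[0.0, -0.0, 0.5, 0.0, 0.0, 0.0]
[0.0, -0.0, 0.6, 0.0, 0.0, 0.0]
[0.0, -0.0, 0.5, 0.0, 0.0, 0.0]
[0.0, -0.0, 0.6, 0.0, 0.0, -0.0]
[0.0, 0.0, 0.5, 0.0, 0.0, -0.0]
[0.1, 0.0, 0.5, 0.0, 0.0, -0.0]
[-0.0, 0.0, 0.6, 0.0, 0.0, -0.0]
[-0.0, 0.0, 0.5, 0.0, 0.0, -0.0]
[-0.0, 0.0, 0.5, 0.0, 0.0, -0.1]
[-0.0, 0.1, 0.6, 0.0, 0.0, 0.0]
[-0.0, -0.0, 0.5, 0.1, 0.0, 0.0]
[-0.0, -0.0, 0.5, -0.0, 0.0, 0.0]
[-0.0, -0.0, 0.6, -0.0, 0.0, 0.0]
[-0.0, -0.0, 0.5, -0.0, 0.0, -0.0]
end err [0.04 0.04 0.13] 0.05
```

View pics/w2k.png

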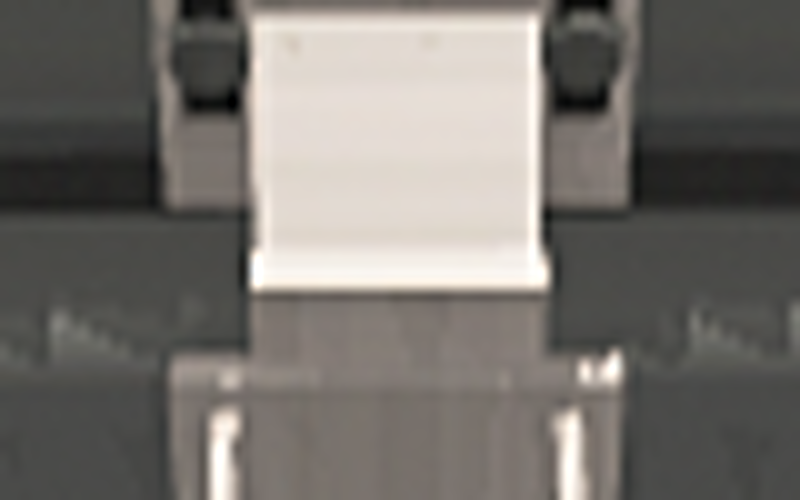

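Emit:
move_arm(deltas=[[0,0.1,0.9,0,0,0],[0,0.1,1.1,0,0,0],[0,0,1.1,0,0,0],[0,0,1.1,0,0,0],[0,0,1.1,0,0,0],[0,0,1.1,0,0,0],[0,0,1.1,0,0,0],[0,0,1.0,0,0,0],[0,0,0.6,0,0,0],[0,0,0,0,0,0]])

```text
time_s: 3.35
eef_pos: [550.1, -25.0, 160.9]
ee_rot: [-0.357, 0.564, 0.685, 0.293]
force: [0.3, 0.2, 0.1]
grip_width: 0.821
```

```bash
python3 - <<'E'
from h import *
st()
p=P("wrist"); im=eyes.capture("wrist"); cv2.imwrite("pics/w3.png",im); sd=eyes.capture("side")
cv2.imwrite("pics/s3.png",cv2.resize(sd[120:280,250:450],None,fx=3.5,fy=3.5,interpolation=cv2.INTER_CUBIC))
for q in [(-204.7,0,171),(-153.5,0,179),(-130,0,195)]: print(q,proj("wrist",c2w(q),p).round(1))
plan((-197,0,163),55,5)
E
```

```text
t 3.35 tcp_c [-195.7   -0.   160.9] grasp_c [-211.3   -0.   171.8] beta 54.98 zc [ 0.819 -0.001 -0.574] xc [ 0.574 -0.003  0.819] F_c [ 0.16 -0.36  0.15] grip 0.821 j [-0.56  0.73  1.34  0.66  1.79 -0.85]
(-204.7, 0, 171) [316.7 327.8]
(-153.5, 0, 179) [316.6 211.9]
(-130, 0, 195) [316.5 148.5]
[0.02, -0.01, 0.35, 0.0, 0.0, -0.0]
[0.03, -0.0, 0.36, 0.1, 0.0, -0.1]
[0.02, -0.01, 0.35, -0.0, 0.0, 0.0]
[0.02, -0.0, 0.36, 0.0, 0.1, -0.0]
[0.02, -0.01, 0.35, 0.0, -0.0, -0.1]
end err [-0.03 -0.02 -0.02] 0.07
```

View pics/w3.png

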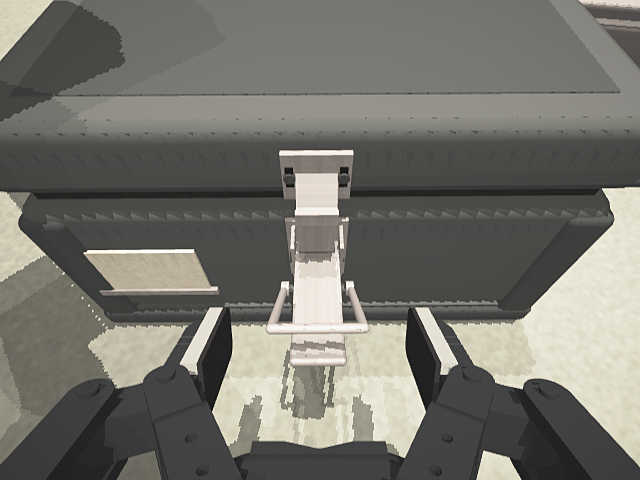

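View pics/s3.png

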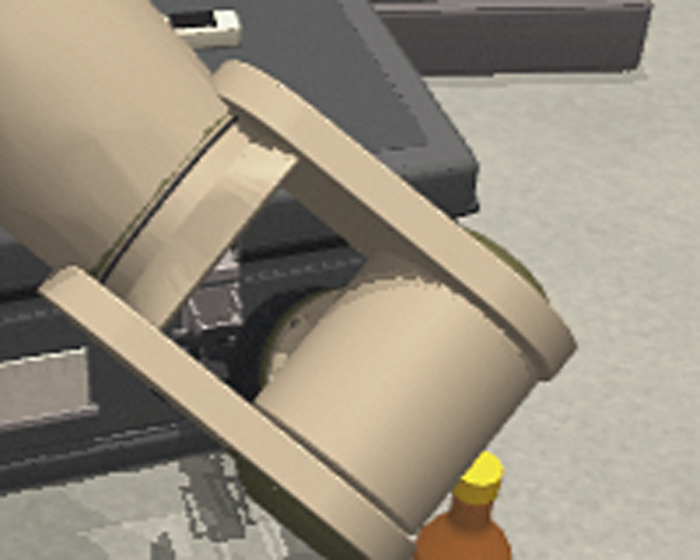

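Emit:
move_arm(deltas=[[0.02,0,0.4,0,0,0],[0.03,0,0.4,0,0,0],[0.02,0,0.4,0,0,0],[0.02,0,0.4,0,0,0],[0.02,0,0.2,0,0,0],[0,0,0,0,0,0],[0,0,0,0,0,0],[0,0,0,0,0,0],[0,0,0,0,0,0],[0,0,0,0,0,0]], grip=5.0)

```text
time_s: 4.45
eef_pos: [547.4, -10.7, 151.8]
ee_rot: [-0.356, 0.564, 0.685, 0.293]
force: [-0.1, -0.0, 0.3]
grip_width: 0.585
```

```bash
python3 - <<'E'
from h import *
st()
p=P("wrist"); im=eyes.capture("wrist"); cv2.imwrite("pics/w4.png",im)
E
```

```text
t 4.45 tcp_c [-181.1   -0.2  151.8] grasp_c [-1.967e+02 -1.000e-01  1.627e+02] beta 54.94 zc [ 0.819 -0.002 -0.574] xc [ 0.574 -0.003  0.819] F_c [-0.01  0.14  0.27] grip 0.585 j [-0.54  0.72  1.37  0.67  1.76 -0.85]
```

View pics/w4.png

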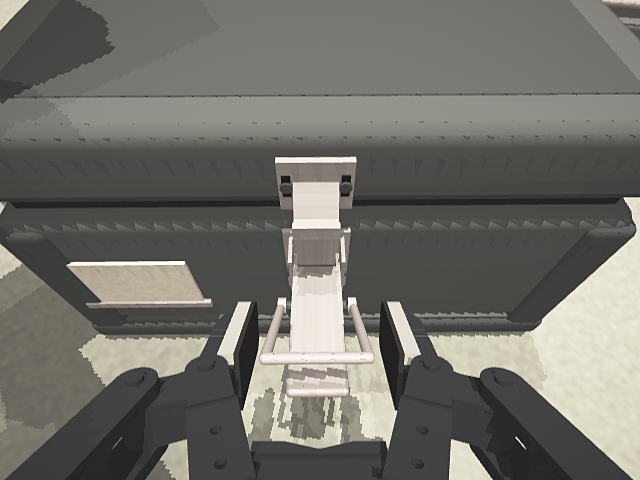

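Emit:
move_arm(deltas=[[0,0,0,0,0,0],[0,0,0,0,0,0],[0,0,0,0,0,0],[0,0,0,0,0,0],[0,0,0,0,0,0],[0,0,0,0,0,0],[0,0,0,0,0,0],[0,0,0,0,0,0],[0,0,0,0,0,0],[0,0,0,0,0,0]], grip=3.0, newtons=40)

```text
time_s: 5.5
eef_pos: [547.0, -10.8, 151.7]
ee_rot: [-0.357, 0.564, 0.685, 0.292]
force: [-3.4, -4.1, 0.6]
grip_width: 0.448
```

```bash
python3 - <<'E'
from h import *
st()
p=P("wrist"); im=eyes.capture("wrist"); cv2.imwrite("pics/w5.png",im)
import pickle;pickle.dump(p,open("w5.pkl","wb"))
E
```

```text
t 5.5 tcp_c [-181.2    0.2  151.7] grasp_c [-196.7    0.2  162.6] beta 54.94 zc [ 0.819 -0.001 -0.574] xc [ 0.574 -0.003  0.819] F_c [-3.36  4.1   0.62] grip 0.448 j [-0.54  0.72  1.37  0.67  1.76 -0.85]
```

View pics/w5.png

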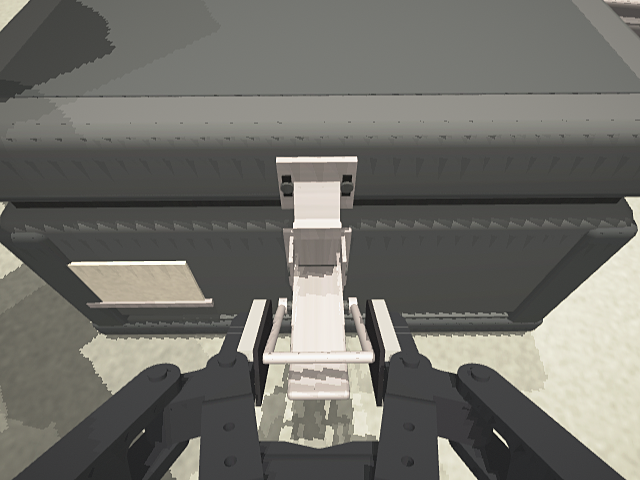

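```bash
cat >> h.py <<'E'
H=np.array([-146.,125.]) # x_c,z
L=62.
def piv(a):
    o=19.2*np.sin(a)-5.5*np.cos(a);u=-19.2*np.cos(a)-5.5*np.sin(a); return H+[-o,u]
def legd(phi): return np.array([np.sin(phi),np.cos(phi)])  # x_c,z
def bar(a,phi): return piv(a)+L*legd(phi)
def solve_phi(b,guess):
    """a, phi such that bar(a,phi)=b"""
    from scipy.optimize import fsolve
    return fsolve(lambda v:bar(*v)-b,guess)
# grasp in loop frame: set at grip time
def loopgrasp(g,b,phi):
    d=legd(phi);n=np.array([d[1],-d[0]]) ; v=np.array(g)-b; return v@d,v@n
def grasp_from(a,phi,lg):
    d=legd(phi);n=np.array([d[1],-d[0]]); return bar(a,phi)+lg[0]*d+lg[1]*n
def path(W0,W1,n,lg,delta,y=0,start=None,dt=2,dr=1):
    p0,R0=start or pose();R=R0;p=p0.copy();rows=[]
    # offset between model & measured at start kept
    g0=grasp_from(*W0,lg);pm,Rm=tgt((g0[0],y,g0[1]),np.degrees(-W0[1])+delta)
    off=p0-pm; print("model off",(Rc().T@off).round(2), "rot",np.degrees((R0.inv()*Rm).magnitude()).round(2))
    for i in range(1,n+1):
        a,f=np.array(W0)+(np.array(W1)-np.array(W0))*i/n
        g=grasp_from(a,f,lg);pt,Rt=tgt((g[0],y,g[1]),np.degrees(-f)+delta)
        d=np.round(R.inv().apply(pt+off*(1-0*i/n)-p)/10,dt);r=np.round((R.inv()*Rt).as_rotvec(degrees=True),dr)
        p=p+R.apply(d*10);R=R*Ro.from_rotvec(r,degrees=True);rows.append([float(v)+0 for v in np.r_[d,r]])
    print(str(rows)); print("bar end",bar(*W1).round(1))
E
python3 - <<'E'
from h import *
s=solve_phi(np.array([-204.5,171.5]),[1.8,-.68]);print(s)
g=(-196.7,162.6);lg=loopgrasp(g,bar(*s),s[1]);print(lg,54.94+np.degrees(s[1]))
path(s,(2.15,-.35),10,lg,54.94+np.degrees(s[1]),y=.2)
E
```

```text
[ 1.74966141 -0.67260904]
(np.float64(-11.821194888240388), np.float64(0.5561936845458857)) 16.402340830742965
model off [-0.05  0.03 -0.04] rot 0.21
[[0.15, 0.0, 0.0, 0.1, -1.9, -0.2], [0.16, 0.0, 0.0, 0.0, -1.8, 0.0], [0.15, 0.0, -0.01, 0.0, -1.8, 0.0], [0.16, 0.0, 0.0, 0.0, -1.9, 0.0], [0.16, 0.0, 0.0, 0.0, -1.8, 0.0], [0.15, 0.0, 0.0, 0.0, -1.9, 0.0], [0.16, 0.0, 0.01, 0.0, -1.8, 0.0], [0.16, 0.0, 0.0, 0.0, -1.9, 0.0], [0.15, 0.0, 0.0, 0.0, -1.8, 0.0], [0.16, 0.0, 0.0, 0.0, -1.9, 0.0]]
bar end [-186.3  189.1]
```

Emit:
move_arm(deltas=[[0.15,0,0,0,-1.9,0],[0.16,0,0,0,-1.8,0],[0.15,0,0,0,-1.8,0],[0.16,0,0,0,-1.9,0],[0.16,0,0,0,-1.8,0],[0.15,0,0,0,-1.9,0],[0.16,0,0,0,-1.8,0],[0.16,0,0,0,-1.9,0],[0.15,0,0,0,-1.8,0],[0.16,0,0,0,-1.9,0]])

```text
time_s: 6.55
eef_pos: [544.9, -0.1, 163.0]
ee_rot: [-0.241, 0.604, 0.734, 0.197]
force: [-4.9, -2.2, -3.7]
grip_width: 0.455
```

```bash
cat >> h.py <<'E'
LG=(-11.82,0.556);DEL=16.4
E
python3 - <<'E'
from h import *
st()
p=P("wrist"); im=eyes.capture("wrist"); cv2.imwrite("pics/w6.png",im); st()
b=bar(2.15,-.35); print(proj("wrist",c2w((b[0],0,b[1])),p))
E
```

```text
t 6.55 tcp_c [-170.3    0.2  163. ] grasp_c [-181.5    0.2  178.3] beta 36.26 zc [ 0.591 -0.    -0.806] xc [ 0.806 -0.003  0.591] F_c [-1.15  5.26 -3.7 ] grip 0.455 j [-0.45  0.57  1.43  0.49  1.56 -0.76]
t 6.6 tcp_c [-1.698e+02  1.000e-01  1.636e+02] grasp_c [-1.81e+02  1.00e-01  1.79e+02] beta 36.13 zc [ 0.59  -0.    -0.808] xc [ 0.808 -0.002  0.59 ] F_c [-2.5   5.86 -2.76] grip 0.454 j [-0.45  0.57  1.43  0.49  1.56 -0.76]
[317.01498112 356.61157968]
```

View pics/w6.png

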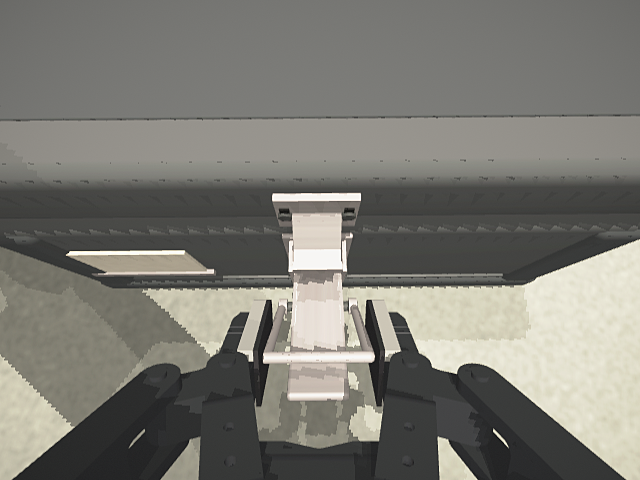

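```bash

python3 - <<'E'
from h import *
print(bar(2.2,-.1),bar(2.2,.15))
path((2.15,-.35),(2.2,-.06),10,LG,DEL,y=.2)
E
```

```text
[-170.94955893  193.54274948] [-155.49472288  193.15629806]
model off [ 0.64 -0.07  0.66] rot 0.35
[[0.09, 0.0, 0.04, 0.0, -1.3, -0.1], [0.09, 0.0, 0.04, 0.0, -1.7, 0.0], [0.09, 0.0, 0.03, 0.0, -1.7, 0.0], [0.1, 0.0, 0.04, 0.0, -1.6, 0.0], [0.09, 0.0, 0.04, 0.0, -1.7, 0.0], [0.09, 0.0, 0.03, 0.0, -1.6, 0.0], [0.09, 0.0, 0.04, 0.0, -1.7, 0.0], [0.09, 0.0, 0.04, 0.0, -1.7, 0.0], [0.09, 0.0, 0.03, 0.0, -1.6, 0.0], [0.09, 0.0, 0.04, 0.0, -1.7, 0.0]]
bar end [-168.5  193.7]
```

Emit:
move_arm(deltas=[[0.09,0,0.04,0,-1.5,0],[0.09,0,0.04,0,-1.7,0],[0.09,0,0.03,0,-1.7,0],[0.1,0,0.04,0,-1.6,0],[0.09,0,0.04,0,-1.7,0],[0.09,0,0.03,0,-1.6,0],[0.09,0,0.04,0,-1.7,0],[0.09,0,0.04,0,-1.7,0],[0.09,0,0.03,0,-1.6,0],[0.09,0,0.04,0,-1.7,0]])

```text
time_s: 7.6
eef_pos: [543.0, 9.4, 164.7]
ee_rot: [-0.133, 0.626, 0.761, 0.109]
force: [-5.5, -2.8, -0.9]
grip_width: 0.455
```

```bash

python3 - <<'E'
from h import *
st()
path((2.2,-.06),(2.2,.24),10,LG,DEL,y=.2)
E
```

```text
t 7.6 tcp_c [-160.6    0.2  164.7] grasp_c [-167.     0.2  182.5] beta 19.79 zc [ 0.339  0.    -0.941] xc [ 0.941 -0.003  0.339] F_c [-1.71  5.97 -0.87] grip 0.455 j [-0.34  0.47  1.49  0.3   1.37 -0.62]
model off [ 0.16 -0.04  0.55] rot 0.19
[[0.09, 0.0, 0.05, 0.0, -1.7, -0.2], [0.08, 0.0, 0.04, 0.0, -1.7, 0.0], [0.09, 0.0, 0.05, 0.0, -1.7, 0.0], [0.08, 0.0, 0.04, 0.0, -1.7, 0.0], [0.09, 0.0, 0.05, 0.0, -1.7, 0.0], [0.09, 0.0, 0.04, 0.0, -1.8, 0.0], [0.08, 0.0, 0.05, 0.0, -1.7, 0.0], [0.09, 0.0, 0.04, 0.0, -1.7, 0.0], [0.09, 0.0, 0.05, 0.0, -1.7, 0.0], [0.08, 0.0, 0.04, 0.0, -1.7, 0.0]]
bar end [-150.   192.1]
```

Emit:
move_arm(deltas=[[0.09,0,0.05,0,-1.7,0],[0.08,0,0.04,0,-1.7,0],[0.09,0,0.05,0,-1.7,0],[0.08,0,0.04,0,-1.7,0],[0.09,0,0.05,0,-1.7,0],[0.09,0,0.04,0,-1.8,0],[0.08,0,0.05,0,-1.7,0],[0.09,0,0.04,0,-1.7,0],[0.09,0,0.05,0,-1.7,0],[0.08,0,0.04,0,-1.7,0]])

```text
time_s: 8.6
eef_pos: [541.1, 18.8, 162.5]
ee_rot: [-0.019, 0.635, 0.772, 0.015]
force: [-6.6, -2.5, 1.1]
grip_width: 0.451
```

```bash

python3 - <<'E'
from h import *
st()
p=P("wrist"); im=eyes.capture("wrist"); cv2.imwrite("pics/w7.png",im); st()
for z in (174.,179):print(proj("wrist",c2w((-153.5,0,z)),p),proj("wrist",c2w((-150,0,192)),p))
im=eyes.capture("side");cv2.imwrite("pics/s7.png",cv2.resize(im[140:280,250:400],None,fx=4,fy=4))
E
```

```text
t 8.6 tcp_c [-151.     0.2  162.5] grasp_c [-1.519e+02  1.000e-01  1.814e+02] beta 2.73 zc [ 0.048  0.001 -0.999] xc [ 0.999 -0.003  0.048] F_c [-1.1   6.98  1.14] grip 0.451 j [-0.2   0.42  1.54  0.05  1.21 -0.41]
t 8.65 tcp_c [-150.5    0.2  162.4] grasp_c [-151.4    0.2  181.4] beta 2.64 zc [ 0.046  0.001 -0.999] xc [ 0.999 -0.002  0.046] F_c [-3.15  5.32  0.57] grip 0.447 j [-0.2   0.42  1.54  0.05  1.2  -0.41]
[317.08213133 336.00937508] [316.87760713 354.23621981]
[317.03961152 342.88453361] [316.87760713 354.23621981]
```

View pics/w7.png

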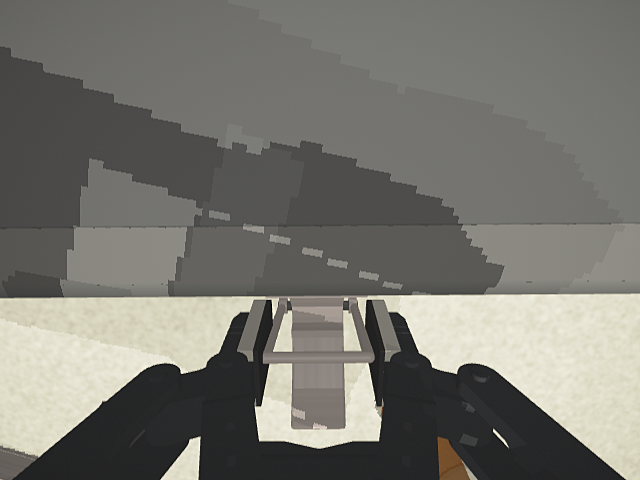

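View pics/s7.png

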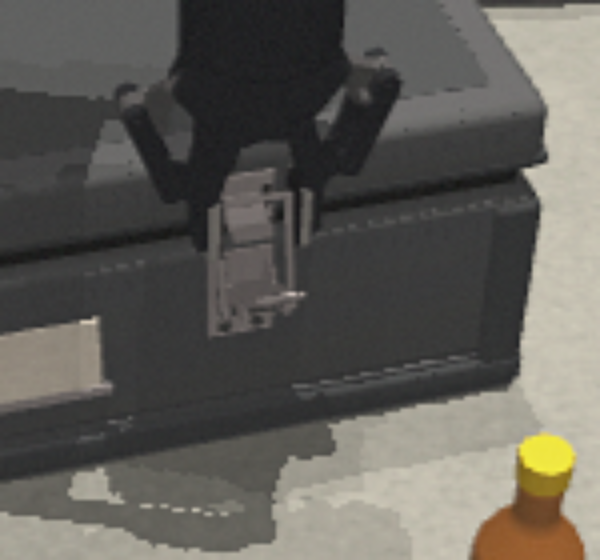

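```bash

python3 - <<'E'
from h import *
a=(2.2,.24)
m=solve_phi(np.array([-147.3,190.]),a);e=solve_phi(np.array([-147.3,182.]),m);print(m,e)
path(a,m,4,LG,DEL,y=.2)
g=grasp_from(*m,LG);g=tgt((g[0],.2,g[1]),np.degrees(-m[1])+DEL)
path(m,e,6,LG,DEL,y=.2,start=g)
E
```

```text
[2.13549131 0.29224895] [1.74150836 0.30393649]
model off [0.8  0.01 0.88] rot 0.16
[[0.03, 0.0, 0.05, -0.1, -0.8, -0.1], [0.02, 0.0, 0.05, 0.0, -0.8, 0.0], [0.03, 0.0, 0.05, 0.0, -0.7, 0.0], [0.03, 0.0, 0.05, 0.0, -0.8, 0.0]]
bar end [-147.3  190. ]
model off [0. 0. 0.] rot 0.0
[[-0.03, 0.0, 0.13, 0.0, -0.1, 0.0], [-0.01, 0.0, 0.13, 0.0, -0.1, 0.0], [-0.01, 0.0, 0.14, 0.0, -0.1, 0.0], [0.0, 0.0, 0.13, 0.0, -0.1, 0.0], [0.01, 0.0, 0.13, 0.0, -0.2, 0.0], [0.01, 0.0, 0.14, 0.0, -0.1, 0.0]]
bar end [-147.3  182. ]
```

Emit:
move_arm(deltas=[[0.03,0,0.05,0,-0.8,0],[0.02,0,0.05,0,-0.8,0],[0.03,0,0.05,0,-0.7,0],[0.03,0,0.05,0,-0.8,0],[-0.03,0,0.13,0,-0.1,0],[-0.01,0,0.13,0,-0.1,0],[-0.01,0,0.14,0,-0.1,0],[0,0,0.13,0,-0.1,0],[0.01,0,0.13,0,-0.1,0],[0.01,0,0.13,0,-0.1,0]])

```text
time_s: 9.7
eef_pos: [540.8, 20.1, 152.4]
ee_rot: [0.005, 0.635, 0.772, -0.005]
force: [-6.7, 0.3, 2.2]
grip_width: 0.452
```

```bash

python3 - <<'E'
from h import *
st()
p=P("wrist"); im=eyes.capture("wrist"); cv2.imwrite("pics/w8.png",im); 
print(proj("wrist",c2w((-148.5,0,182)),p))
im=eyes.capture("side");cv2.imwrite("pics/s8.png",cv2.resize(im[175:235,290:340],None,fx=10,fy=10,interpolation=cv2.INTER_CUBIC))
f=lambda q:((proj("side",c2w(q))-[290,175])*10+5).round(0)
for z in (172,177,182,187): print(z,[f((-148.5,y,z)) for y in (-18,18)])
print("lip",[[f((-153.5,y,z)) for y in (-10,10)] for z in (177,179)])
st()
E
```

```text
t 9.7 tcp_c [-149.6    0.2  152.4] grasp_c [-149.3    0.2  171.4] beta -0.82 zc [-0.014  0.001 -1.   ] xc [ 1.    -0.003 -0.014] F_c [1.62 6.55 2.18] grip 0.452 j [-0.17  0.42  1.56 -0.02  1.16 -0.36]
[316.99063967 358.47039872]
172 [array([318., 209.]), array([146., 238.])]
177 [array([318., 190.]), array([146., 218.])]
182 [array([319., 170.]), array([146., 199.])]
187 [array([320., 151.]), array([146., 179.])]
lip [[array([287., 211.]), array([191., 227.])], [array([287., 203.]), array([191., 219.])]]
t 9.8 tcp_c [-149.5    0.3  152.2] grasp_c [-149.3    0.2  171.2] beta -0.81 zc [-0.014  0.001 -1.   ] xc [ 1.    -0.003 -0.014] F_c [1.72 5.01 0.23] grip 0.448 j [-0.17  0.42  1.56 -0.01  1.16 -0.36]
```

View pics/w8.png

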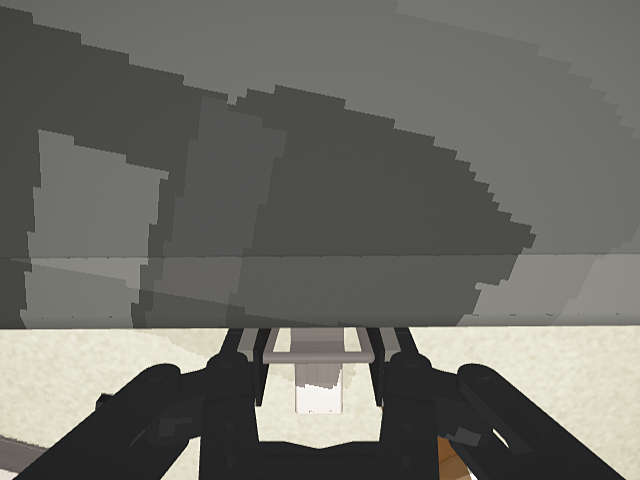

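View pics/s8.png

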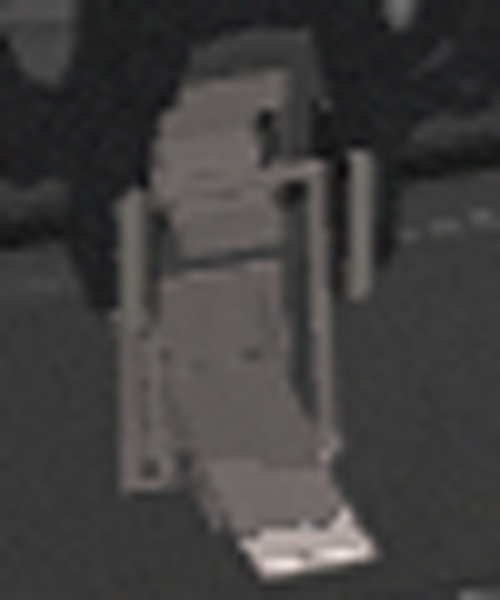

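```bash
cat >> h.py <<'E'
def down(z0,z1,n,x=-147.3,**k):
    e0=solve_phi(np.array([x,z0]),(1.7,.3));e1=solve_phi(np.array([x,z1]),e0);print(e0,e1);path(e0,e1,n,LG,DEL,y=.2,**k)
E
python3 - <<'E'
from h import *
down(182,176.5,10)
E
```

```text
[1.74150836 0.30393649] [1.42990774 0.2767018 ]
model off [1.12 0.06 0.65] rot 0.28
[[0.0, 0.0, 0.06, -0.1, 0.0, -0.2], [0.0, 0.0, 0.05, 0.0, 0.1, 0.0], [0.01, 0.0, 0.06, 0.0, 0.2, 0.0], [0.0, 0.0, 0.06, 0.0, 0.1, 0.0], [0.01, 0.0, 0.05, 0.0, 0.2, 0.0], [0.01, 0.0, 0.06, 0.0, 0.1, 0.0], [0.01, 0.0, 0.06, 0.0, 0.2, 0.0], [0.02, 0.0, 0.05, 0.0, 0.1, 0.0], [0.01, 0.0, 0.05, 0.0, 0.2, 0.0], [0.02, 0.0, 0.06, 0.0, 0.2, 0.0]]
bar end [-147.3  176.5]
```

Emit:
move_arm(deltas=[[0,0,0.02,0,0.1,0],[0,0,0.02,0,0,0],[0,0,0.02,0,0,0],[0,0,0.02,0,0.1,0],[0,0,0.02,0,0,0],[0,0,0.02,0,0,0],[0,0,0,0,0,0],[0,0,0,0,0,0],[0,0,0,0,0,0],[0,0,0,0,0,0]])

```text
time_s: 10.8
eef_pos: [540.8, 20.3, 151.2]
ee_rot: [0.004, 0.635, 0.772, -0.004]
force: [-6.4, 1.1, 1.6]
grip_width: 0.45
```

```bash
python3 -c "
from h import *
st()"
```

```text
t 10.8 tcp_c [-149.5    0.2  151.2] grasp_c [-149.3    0.2  170.2] beta -0.6 zc [-0.011  0.001 -1.   ] xc [ 1.    -0.003 -0.011] F_c [2.32 6.08 1.57] grip 0.45 j [-0.17  0.42  1.56 -0.01  1.16 -0.36]
```

Emit:
move_arm(deltas=[[0,0,0.02,0,0.1,0],[0,0,0.02,0,0,0],[0,0,0.02,0,0,0],[0.01,0,0.02,0,0.1,0],[0,0,0.02,0,0,0],[0,0,0,0,0,0],[0,0,0,0,0,0],[0,0,0,0,0,0],[0,0,0,0,0,0],[0,0,0,0,0,0]])

```text
time_s: 11.8
eef_pos: [540.7, 20.4, 150.2]
ee_rot: [0.002, 0.635, 0.772, -0.003]
force: [-6.7, 1.1, 1.8]
grip_width: 0.452
```

```bash
python3 -c "
from h import *
st()"
```

```text
t 11.8 tcp_c [-149.3    0.2  150.2] grasp_c [-149.2    0.2  169.2] beta -0.39 zc [-0.007  0.001 -1.   ] xc [ 1.    -0.003 -0.007] F_c [2.39 6.39 1.76] grip 0.452 j [-0.18  0.42  1.56 -0.01  1.15 -0.37]
```

Emit:
move_arm(deltas=[[0,0,0.02,0,0.1,0],[0,0,0.02,0,0.1,0],[0,0,0.02,0,0,0],[0.01,0,0.02,0,0.1,0],[0,0,0.02,0,0,0],[0,0,0,0,0,0],[0,0,0,0,0,0],[0,0,0,0,0,0],[0,0,0,0,0,0],[0,0,0,0,0,0]])

```text
time_s: 12.8
eef_pos: [540.7, 20.6, 149.2]
ee_rot: [0.0, 0.635, 0.772, -0.001]
force: [-6.5, 1.5, 3.1]
grip_width: 0.449
```

```bash
python3 -c "
from h import *
st()"
```

```text
t 12.8 tcp_c [-149.1    0.2  149.2] grasp_c [-149.1    0.2  168.2] beta -0.09 zc [-0.002  0.001 -1.   ] xc [ 1.    -0.003 -0.002] F_c [2.78 6.05 3.06] grip 0.449 j [-0.18  0.43  1.56 -0.    1.15 -0.37]
```

Emit:
move_arm(deltas=[[0,0,0.02,0,0.1,0],[0,0,0.02,0,0.1,0],[0.01,0,0.02,0,0,0],[0,0,0.02,0,0.1,0],[0,0,0,0,0,0],[0,0,0,0,0,0],[0,0,0,0,0,0],[0,0,0,0,0,0],[0,0,0,0,0,0],[0,0,0,0,0,0]])

```text
time_s: 13.8
eef_pos: [540.7, 20.7, 148.5]
ee_rot: [-0.002, 0.635, 0.772, 0.001]
force: [-6.8, 2.1, 2.5]
grip_width: 0.452
```

```bash
python3 - <<'E'
from h import *
st()
p=P("wrist"); im=eyes.capture("wrist"); cv2.imwrite("pics/w9.png",im[280:430,220:420]); 
print(proj("wrist",c2w((-148.5,0,178)),p))
im=eyes.capture("side");cv2.imwrite("pics/s9.png",cv2.resize(im[175:235,290:340],None,fx=10,fy=10,interpolation=cv2.INTER_CUBIC))
f=lambda q:((proj("side",c2w(q))-[290,175])*10+5).round(0)
for z in (172,177,182,187): print(z,[f((-148.5,y,z)) for y in (-18,18)])
print("lip",[[f((-156.5,y,z)) for y in (-10,10)] for z in (174,177,179)])
st()
E
```

```text
t 13.8 tcp_c [-149.     0.2  148.5] grasp_c [-149.1    0.2  167.5] beta 0.22 zc [ 0.004  0.001 -1.   ] xc [ 1.    -0.003  0.004] F_c [3.44 6.25 2.47] grip 0.452 j [-0.18  0.43  1.56  0.    1.16 -0.38]
[317.04257959 358.54167171]
172 [array([318., 209.]), array([146., 238.])]
177 [array([318., 190.]), array([146., 218.])]
182 [array([319., 170.]), array([146., 199.])]
187 [array([320., 151.]), array([146., 179.])]
lip [[array([291., 232.]), array([195., 248.])], [array([291., 220.]), array([195., 236.])], [array([291., 212.]), array([195., 228.])]]
t 13.9 tcp_c [-149.     0.2  148.5] grasp_c [-149.1    0.2  167.5] beta 0.22 zc [ 0.004  0.001 -1.   ] xc [ 1.    -0.003  0.004] F_c [2.62 7.06 2.98] grip 0.449 j [-0.18  0.43  1.56  0.    1.16 -0.38]
```

View pics/s9.png

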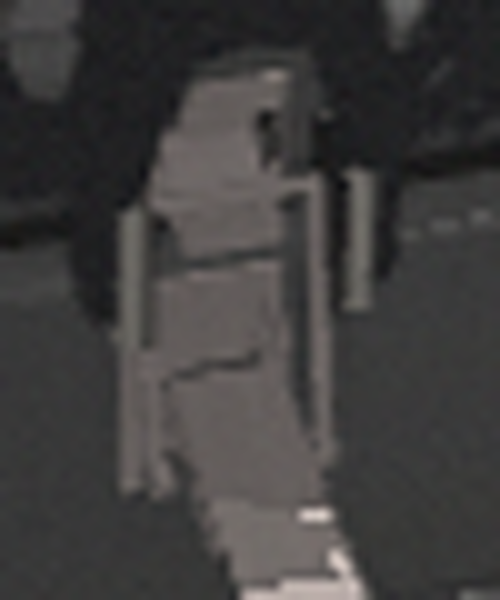

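Emit:
move_arm(deltas=[[0,0,0.02,0,0.1,0],[0,0,0.02,0,0.1,0],[0.01,0,0.02,0,0.1,0],[0,0,0.02,0,0.1,0],[0.01,0,0.02,0,0.1,0],[0,0,0,0,0,0],[0,0,0,0,0,0],[0,0,0,0,0,0],[0,0,0,0,0,0],[0,0,0,0,0,0]])

```text
time_s: 14.9
eef_pos: [540.6, 21.0, 147.5]
ee_rot: [-0.005, 0.635, 0.772, 0.003]
force: [-6.5, 2.0, 3.2]
grip_width: 0.452
```

```bash
python3 -c "
from h import *
st()"
```

```text
t 14.9 tcp_c [-148.8    0.3  147.5] grasp_c [-149.     0.2  166.5] beta 0.72 zc [ 0.013  0.001 -1.   ] xc [ 1.    -0.003  0.013] F_c [3.2  6.01 3.23] grip 0.452 j [-0.18  0.43  1.56  0.01  1.16 -0.38]
```

Emit:
move_arm(deltas=[[0,0,0.02,0,0.1,0],[0,0,0.02,0,0.1,0],[0,0,0.02,0,0.1,0],[0.01,0,0.02,0,0.1,0],[0,0,0,0,0,0],[0,0,0,0,0,0],[0,0,0,0,0,0],[0,0,0,0,0,0],[0,0,0,0,0,0],[0,0,0,0,0,0]])

```text
time_s: 15.9
eef_pos: [540.6, 21.2, 146.8]
ee_rot: [-0.008, 0.635, 0.772, 0.006]
force: [-8.2, 2.5, 4.8]
grip_width: 0.448
```

```bash
python3 -c "
from h import *
st()"
```

```text
t 15.9 tcp_c [-148.5    0.2  146.8] grasp_c [-148.9    0.2  165.8] beta 1.13 zc [ 0.02   0.001 -1.   ] xc [ 1.    -0.003  0.02 ] F_c [4.04 7.51 4.76] grip 0.448 j [-0.19  0.43  1.56  0.02  1.16 -0.39]
```

Emit:
move_arm(deltas=[[0,0,0.02,0,0,0],[0,0,0.02,0,0.1,0],[0,0,0,0,0,0],[0,0,0,0,0,0],[0,0,0,0,0,0],[0,0,0,0,0,0],[0,0,0,0,0,0],[0,0,0,0,0,0],[0,0,0,0,0,0],[0,0,0,0,0,0]])

```text
time_s: 16.9
eef_pos: [540.5, 21.4, 146.5]
ee_rot: [-0.009, 0.635, 0.772, 0.006]
force: [-7.5, 3.7, 4.5]
grip_width: 0.455
```

```bash
python3 - <<'E'
from h import *
st()
im=eyes.capture("side");cv2.imwrite("pics/s10.png",cv2.resize(im[175:235,290:340],None,fx=10,fy=10,interpolation=cv2.INTER_CUBIC))
im=eyes.capture("wrist");cv2.imwrite("pics/w10.png",cv2.resize(im[280:430,220:420],None,fx=3,fy=3,interpolation=cv2.INTER_CUBIC))
st()
E
```

```text
t 16.9 tcp_c [-148.4    0.2  146.5] grasp_c [-148.8    0.2  165.5] beta 1.24 zc [ 0.022  0.001 -1.   ] xc [ 1.    -0.003  0.022] F_c [5.09 6.59 4.53] grip 0.455 j [-0.19  0.43  1.56  0.02  1.16 -0.39]
t 17.0 tcp_c [-148.4    0.2  146.5] grasp_c [-148.8    0.2  165.4] beta 1.25 zc [ 0.022  0.001 -1.   ] xc [ 1.    -0.003  0.022] F_c [4.06 7.58 5.22] grip 0.452 j [-0.19  0.43  1.56  0.02  1.16 -0.39]
```

View pics/s10.png

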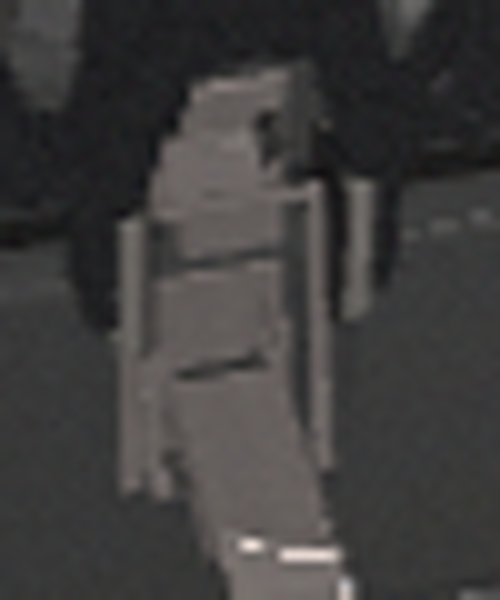

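View pics/w10.png

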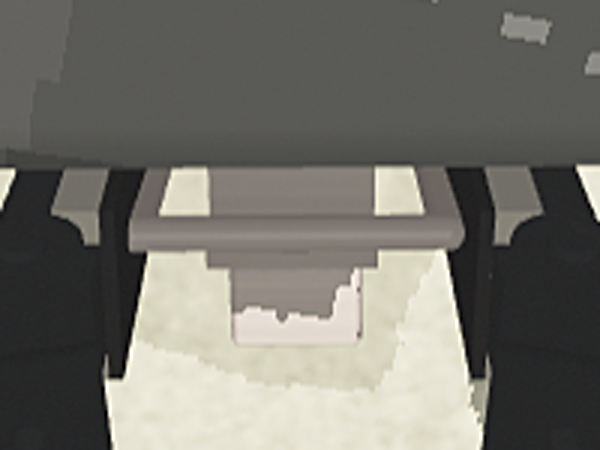

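```bash
python3 - <<'E'
from h import *
p=P("wrist")
for v,z in [(369.3,179),(369.3,180.5),(357.7,176.7)]:
    x=atz("wrist",(318,v),z,p);print(v,z,w2c(x).round(1))
E
```

```text
369.3 179 [-150.6   -0.3  179. ]
369.3 180.5 [-149.5   -0.3  180.5]
357.7 176.7 [-147.6   -0.3  176.7]
```

```bash
python3 - <<'E'
from h import *
p=P("wrist")
for v,z in [(335.7,203),(335.7,195),(335.7,190)]:
    x=atz("wrist",(318,v),z,p);print(v,z,w2c(x).round(1))
import pickle
p2=pickle.load(open("w2.pkl","rb"))
# lip in w2 : front edge v=179.0 back 174.5 ; line of (x,z)
for v in (179.0,174.5):
    for z in (174,177,179,181): print(v,z,w2c(atz("wrist",(320,v),z,p2)).round(1))
# side: lower keeper edge
E
```

```text
335.7 203 [-122.6   -0.4  203. ]
335.7 195 [-127.5   -0.4  195. ]
335.7 190 [-130.6   -0.4  190. ]
179.0 174 [-151.4   -0.3  174. ]
179.0 177 [-154.4   -0.3  177. ]
179.0 179 [-156.3   -0.3  179. ]
179.0 181 [-158.3   -0.3  181. ]
174.5 174 [-147.1   -0.4  174. ]
174.5 177 [-150.1   -0.3  177. ]
174.5 179 [-152.2   -0.3  179. ]
174.5 181 [-154.2   -0.3  181. ]
```

Emit:
move_arm(deltas=[[0.03,0,0,0,-0.2,0],[0.03,0,0,0,-0.2,0],[0.03,0,0,0,-0.2,0],[0.03,0,0,0,-0.2,0],[0.02,0,0,0,-0.2,0],[0,0,0,0,0,0],[0,0,0,0,0,0],[0,0,0,0,0,0],[0,0,0,0,0,0],[0,0,0,0,0,0]])

```text
time_s: 18.0
eef_pos: [540.4, 22.2, 146.2]
ee_rot: [-0.002, 0.635, 0.772, 0.001]
force: [-7.1, -0.2, 1.9]
grip_width: 0.449
```

```bash
python3 - <<'E'
from h import *
st()
im=eyes.capture("wrist");cv2.imwrite("pics/w11.png",cv2.resize(im[280:430,220:420],None,fx=3,fy=3,interpolation=cv2.INTER_CUBIC))
st()
E
```

```text
t 18.0 tcp_c [-147.5    0.3  146.2] grasp_c [-147.6    0.2  165.2] beta 0.19 zc [ 0.003  0.001 -1.   ] xc [ 1.    -0.003  0.003] F_c [1.17 6.99 1.95] grip 0.449 j [-0.18  0.43  1.57  0.    1.15 -0.37]
t 18.05 tcp_c [-147.5    0.2  146.2] grasp_c [-147.6    0.2  165.2] beta 0.19 zc [ 0.003  0.001 -1.   ] xc [ 1.    -0.003  0.003] F_c [2.14 6.25 2.66] grip 0.452 j [-0.18  0.43  1.57  0.    1.15 -0.37]
```

View pics/w11.png

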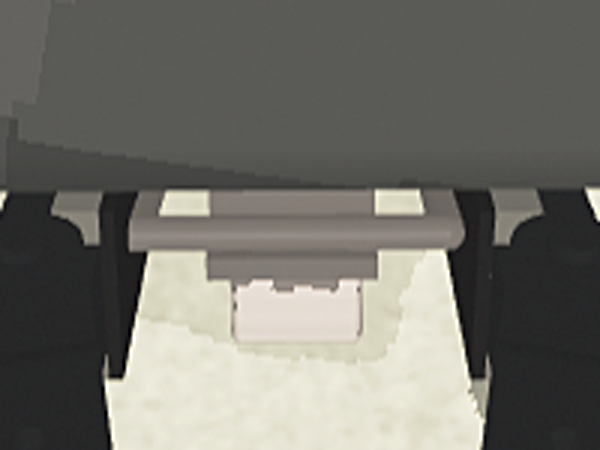

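Emit:
move_arm(deltas=[[0,0,0.02,0,0.1,0],[0,0,0.02,0,0,0],[0,0,0.02,0,0.1,0],[0,0,0.02,0,0,0],[0,0,0.02,0,0.1,0],[0,0,0,0,0,0],[0,0,0,0,0,0],[0,0,0,0,0,0],[0,0,0,0,0,0],[0,0,0,0,0,0]])

```text
time_s: 19.05
eef_pos: [540.3, 22.4, 145.4]
ee_rot: [-0.004, 0.635, 0.772, 0.002]
force: [-7.5, 1.7, 3.8]
grip_width: 0.45
```

```bash
python3 -c "
from h import *
st()"
```

```text
t 19.05 tcp_c [-147.3    0.2  145.4] grasp_c [-147.5    0.2  164.4] beta 0.51 zc [ 0.009  0.001 -1.   ] xc [ 1.    -0.003  0.009] F_c [3.1  7.02 3.84] grip 0.45 j [-0.18  0.43  1.57  0.01  1.15 -0.38]
```

Emit:
move_arm(deltas=[[0,0,0.02,0,0.1,0],[0,0,0.02,0,0.1,0],[0,0,0.02,0,0.1,0],[0,0,0.02,0,0.1,0],[0,0,0.02,0,0.1,0],[0,0,0,0,0,0],[0,0,0,0,0,0],[0,0,0,0,0,0],[0,0,0,0,0,0],[0,0,0,0,0,0]])

```text
time_s: 20.05
eef_pos: [540.3, 22.7, 144.5]
ee_rot: [-0.007, 0.635, 0.772, 0.005]
force: [-7.7, 3.1, 4.6]
grip_width: 0.455
```

```bash
python3 -c "
from h import *
st()"
```

```text
t 20.05 tcp_c [-147.1    0.2  144.5] grasp_c [-147.4    0.2  163.5] beta 1.04 zc [ 0.018  0.001 -1.   ] xc [ 1.    -0.003  0.018] F_c [4.52 6.98 4.63] grip 0.455 j [-0.18  0.43  1.57  0.02  1.15 -0.38]
```

Emit:
move_arm(deltas=[[0.01,0,0.02,0,0,0],[0.01,0,0.02,0,0,0],[0.01,0,0.02,0,0,0],[0,0,0.02,0,0,0],[0,0,0.02,0,0,0],[0,0,0,0,0,0],[0,0,0,0,0,0],[0,0,0,0,0,0],[0,0,0,0,0,0],[0,0,0,0,0,0]])

```text
time_s: 21.05
eef_pos: [540.2, 23.2, 143.7]
ee_rot: [-0.007, 0.635, 0.772, 0.005]
force: [-8.4, 3.7, 6.9]
grip_width: 0.452
```

```bash
python3 - <<'E'
from h import *
st()
im=eyes.capture("wrist");cv2.imwrite("pics/w12.png",cv2.resize(im[280:430,220:420],None,fx=3,fy=3,interpolation=cv2.INTER_CUBIC))
im=eyes.capture("side");cv2.imwrite("pics/s12.png",cv2.resize(im[175:235,290:340],None,fx=10,fy=10,interpolation=cv2.INTER_CUBIC))
E
```

```text
t 21.05 tcp_c [-146.5    0.2  143.7] grasp_c [-146.9    0.2  162.7] beta 1.06 zc [ 0.018  0.001 -1.   ] xc [ 1.    -0.003  0.018] F_c [5.27 7.49 6.94] grip 0.452 j [-0.18  0.43  1.57  0.02  1.15 -0.38]
```

View pics/w12.png

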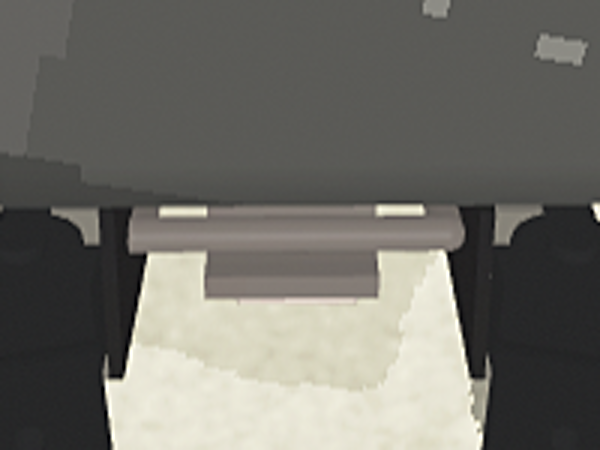

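View pics/s12.png

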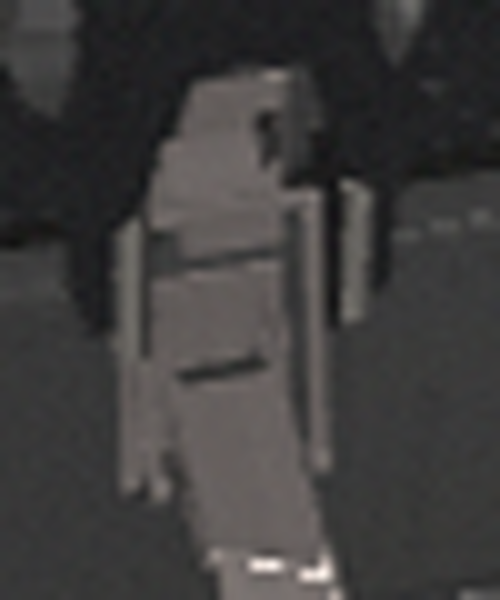

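Emit:
move_arm(deltas=[[0,0,0.02,0,0,0],[0,0,0.02,0,0,0],[0,0,0,0,0,0],[0,0,0,0,0,0],[0,0,0,0,0,0],[0,0,0,0,0,0],[0,0,0,0,0,0],[0,0,0,0,0,0],[0,0,0,0,0,0],[0,0,0,0,0,0]])

```text
time_s: 22.15
eef_pos: [540.1, 23.3, 143.4]
ee_rot: [-0.008, 0.635, 0.772, 0.006]
force: [-9.5, 5.8, 7.8]
grip_width: 0.449
```

```bash
python3 - <<'E'
from h import *
st()
im=eyes.capture("wrist");cv2.imwrite("pics/w13.png",cv2.resize(im[280:430,220:420],None,fx=3,fy=3,interpolation=cv2.INTER_CUBIC))
st()
E
```

```text
t 22.15 tcp_c [-146.4    0.2  143.4] grasp_c [-146.7    0.2  162.4] beta 1.07 zc [ 0.019  0.001 -1.   ] xc [ 1.    -0.003  0.019] F_c [7.55 8.22 7.76] grip 0.449 j [-0.18  0.43  1.57  0.02  1.15 -0.38]
t 22.2 tcp_c [-146.4    0.2  143.4] grasp_c [-146.7    0.2  162.4] beta 1.07 zc [ 0.019  0.001 -1.   ] xc [ 1.    -0.003  0.019] F_c [6.39 8.08 7.95] grip 0.449 j [-0.18  0.43  1.57  0.02  1.15 -0.38]
```

View pics/w13.png

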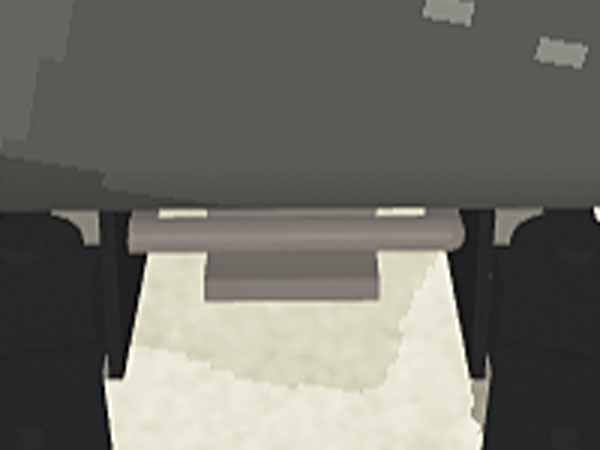

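Emit:
move_arm(deltas=[[0.02,0,0,0,0.4,0],[0.02,0,0,0,0.4,0],[0.02,0,0,0,0.4,0],[0.02,0,0,0,0.4,0],[0.02,0,0,0,0.4,0],[0,0,0,0,0,0],[0,0,0,0,0,0],[0,0,0,0,0,0],[0,0,0,0,0,0],[0,0,0,0,0,0]])

```text
time_s: 23.2
eef_pos: [540.1, 23.5, 143.1]
ee_rot: [-0.021, 0.635, 0.772, 0.016]
force: [-8.7, 1.2, 4.5]
grip_width: 0.45
```

```bash
python3 - <<'E'
from h import *
st()
s=ctrl.sense(); print(s["wrist_torque"], Rc().T@s["wrist_torque"])
E
```

```text
t 23.2 tcp_c [-146.2    0.3  143.1] grasp_c [-147.2    0.2  162.1] beta 2.99 zc [ 0.052  0.001 -0.999] xc [ 0.999 -0.003  0.052] F_c [2.9  8.34 4.45] grip 0.45 j [-0.2   0.44  1.56  0.05  1.16 -0.41]
[0.12970207 1.19191975 0.06750315] [ 1.14339936 -0.36073983  0.06750315]
```

Emit:
move_arm(deltas=[[0.01,0,0.02,0,0.3,0],[0.02,0,0.02,0,0.3,0],[0.02,0,0.02,0,0.3,0],[0.02,0,0,0,0.2,0],[0,0,0,0,0,0],[0,0,0,0,0,0],[0,0,0,0,0,0],[0,0,0,0,0,0],[0,0,0,0,0,0],[0,0,0,0,0,0]])

```text
time_s: 24.2
eef_pos: [540.0, 24.0, 142.5]
ee_rot: [-0.028, 0.635, 0.772, 0.022]
force: [-7.3, -0.8, 2.7]
grip_width: 0.452
```

```bash
python3 - <<'E'
from h import *
st()
im=eyes.capture("wrist");cv2.imwrite("pics/w14.png",cv2.resize(im[280:430,220:420],None,fx=3,fy=3,interpolation=cv2.INTER_CUBIC))
st()
E
```

```text
t 24.2 tcp_c [-145.6    0.2  142.5] grasp_c [-147.     0.2  161.4] beta 4.06 zc [ 0.071  0.001 -0.997] xc [ 0.997 -0.003  0.071] F_c [0.62 7.31 2.71] grip 0.452 j [-0.2   0.44  1.56  0.07  1.17 -0.43]
t 24.25 tcp_c [-145.7    0.2  142.5] grasp_c [-147.     0.2  161.4] beta 4.06 zc [ 0.071  0.001 -0.997] xc [ 0.997 -0.003  0.071] F_c [0.25 6.72 3.14] grip 0.452 j [-0.2   0.44  1.56  0.07  1.17 -0.43]
```

View pics/w14.png

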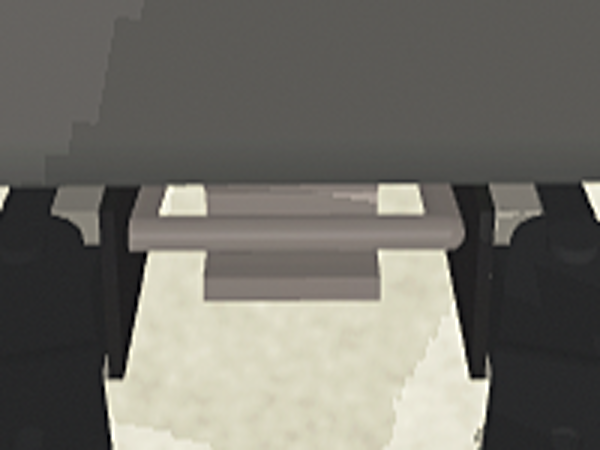

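Emit:
move_arm(deltas=[[0,0,0.02,0,0.2,0],[0,0,0.02,0,0.2,0],[0,0,0.02,0,0.2,0],[0,0,0.02,0,0.2,0],[0,0,0.02,0,0.1,0],[0,0,0,0,0,0],[0,0,0,0,0,0],[0,0,0,0,0,0],[0,0,0,0,0,0],[0,0,0,0,0,0]])

```text
time_s: 25.25
eef_pos: [540.0, 24.3, 141.8]
ee_rot: [-0.034, 0.635, 0.772, 0.027]
force: [-9.0, 1.3, 7.1]
grip_width: 0.454
```

```bash
python3 - <<'E'
from h import *
st()
E
```

```text
t 25.25 tcp_c [-145.4    0.2  141.8] grasp_c [-147.     0.2  160.8] beta 4.98 zc [ 0.087  0.001 -0.996] xc [ 0.996 -0.003  0.087] F_c [3.06 8.57 7.08] grip 0.454 j [-0.21  0.44  1.56  0.09  1.18 -0.44]
```

Emit:
move_arm(deltas=[[0.01,0,0.02,0,0.3,0],[0.01,0,0.02,0,0.3,0],[0.01,0,0,0,0,0],[0,0,0,0,0,0],[0,0,0,0,0,0],[0,0,0,0,0,0],[0,0,0,0,0,0],[0,0,0,0,0,0],[0,0,0,0,0,0],[0,0,0,0,0,0]])

```text
time_s: 26.25
eef_pos: [539.9, 24.5, 141.6]
ee_rot: [-0.038, 0.634, 0.772, 0.03]
force: [-9.2, 0.8, 7.3]
grip_width: 0.45
```

```bash
python3 - <<'E'
from h import *
st()
im=eyes.capture("wrist");cv2.imwrite("pics/w15.png",cv2.resize(im[280:430,220:420],None,fx=3,fy=3,interpolation=cv2.INTER_CUBIC))
im=eyes.capture("side");cv2.imwrite("pics/s15.png",cv2.resize(im[175:235,290:340],None,fx=10,fy=10,interpolation=cv2.INTER_CUBIC))
st()
E
```

```text
t 26.25 tcp_c [-145.1    0.2  141.6] grasp_c [-147.     0.2  160.5] beta 5.57 zc [ 0.097  0.001 -0.995] xc [ 0.995 -0.003  0.097] F_c [2.58 8.82 7.28] grip 0.45 j [-0.21  0.44  1.56  0.1   1.18 -0.45]
t 26.35 tcp_c [-145.1    0.2  141.6] grasp_c [-147.     0.2  160.5] beta 5.57 zc [ 0.097  0.001 -0.995] xc [ 0.995 -0.003  0.097] F_c [1.39 8.83 7.55] grip 0.446 j [-0.21  0.44  1.56  0.1   1.18 -0.45]
```

View pics/w15.png

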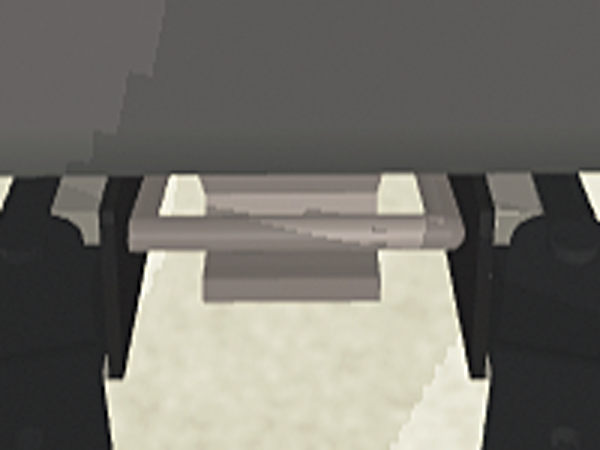

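View pics/s15.png

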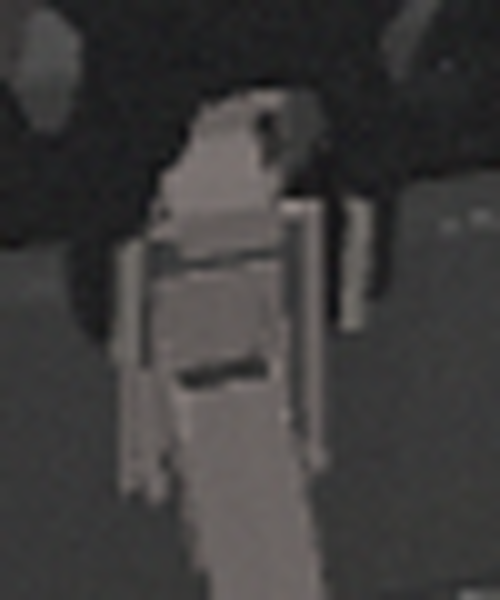

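Emit:
move_arm(deltas=[[0.01,0,0.02,0,0.3,0],[0.01,0,0.02,0,0.2,0],[0,0,0.02,0,0,0],[0,0,0,0,0,0],[0,0,0,0,0,0],[0,0,0,0,0,0],[0,0,0,0,0,0],[0,0,0,0,0,0],[0,0,0,0,0,0],[0,0,0,0,0,0]])

```text
time_s: 27.35
eef_pos: [539.9, 24.8, 141.3]
ee_rot: [-0.041, 0.634, 0.771, 0.033]
force: [-10.2, -0.1, 9.9]
grip_width: 0.451
```

```bash
python3 - <<'E'
from h import *
st()
E
```

```text
t 27.35 tcp_c [-144.9    0.2  141.3] grasp_c [-146.9    0.2  160.2] beta 6.06 zc [ 0.106  0.001 -0.994] xc [ 0.994 -0.003  0.106] F_c [ 1.88 10.02  9.88] grip 0.451 j [-0.22  0.44  1.56  0.1   1.18 -0.45]
```

Emit:
move_arm(deltas=[[0,0,0,0,0,0],[0,0,0,0,0,0],[0,0,0,0,0,0],[0,0,-0.2,0,0,0],[0,0,-0.5,0,0,0],[0,0,-1.0,0,0,0],[0,0,-1.5,0,0,0],[0,0,-2.0,0,0,0],[-1.0,0,-2.0,0,0,0],[-2.0,0,-1.0,0,0,0]], grip=6.0)

```text
time_s: 28.35
eef_pos: [548.6, -13.6, 221.0]
ee_rot: [-0.039, 0.634, 0.772, 0.034]
force: [0.5, 0.3, 0.0]
grip_width: 0.705
```

```bash
python3 - <<'E'
from h import *
st()
p=P("wrist");im=eyes.capture("wrist");cv2.imwrite("pics/w16.png",im)
im=eyes.capture("side");cv2.imwrite("pics/s16.png",cv2.resize(im[165:255,270:350],None,fx=6,fy=6,interpolation=cv2.INTER_CUBIC))
st()
E
```

```text
t 28.35 tcp_c [-184.2   -0.9  221. ] grasp_c [-186.2   -0.8  239.9] beta 5.96 zc [ 0.104 -0.003 -0.995] xc [ 0.995 -0.002  0.104] F_c [ 0.19 -0.56  0.02] grip 0.705 j [-0.28  0.39  1.43  0.1   1.38 -0.5 ]
t 28.45 tcp_c [-186.2   -0.7  220. ] grasp_c [-188.2   -0.7  238.9] beta 5.94 zc [ 0.103 -0.002 -0.995] xc [ 0.995 -0.005  0.103] F_c [ 0.19 -0.18  0.16] grip 0.704 j [-0.29  0.39  1.43  0.09  1.37 -0.5 ]
```

View pics/w16.png

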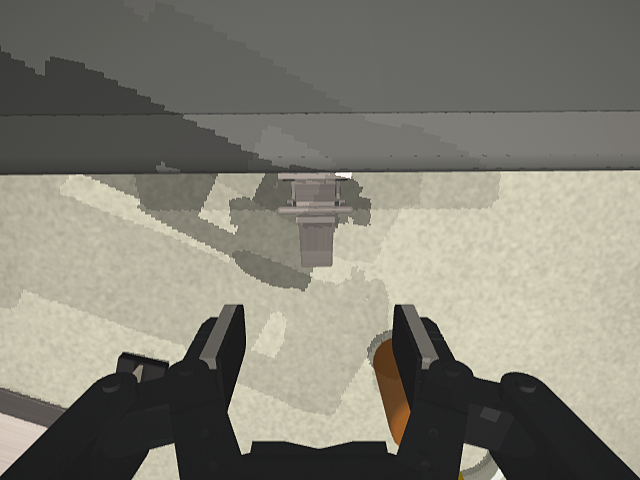

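View pics/s16.png

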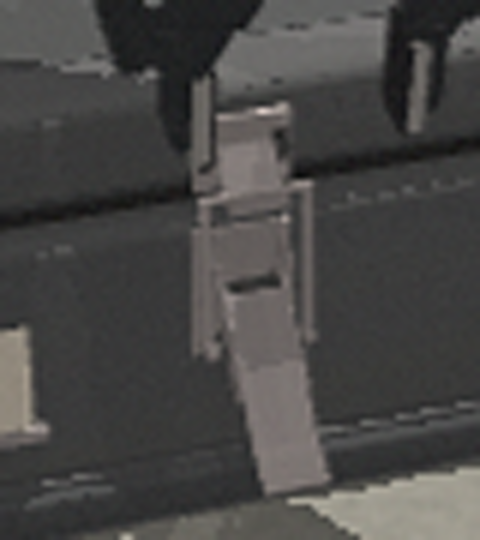

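```bash
python3 - <<'E'
from h import *
p=P("wrist")
x,e=tri([ray("wrist",(316.5,265),p),ray("side",(270+297/6-.4,165+484/6-.4))]);c=w2c(x);print(c,e)
st()
for hx in (-146,-143.5):
    v=np.array([hx-c[0],c[2]-125]);print(v,np.hypot(*v),np.arctan2(v[0],-v[1]))
E
```

```text
[-204.20480847    0.26282187   87.75364759] [np.float64(0.5831010948806733), np.float64(0.5831010948804398)]
t 28.45 tcp_c [-186.2   -0.7  220. ] grasp_c [-188.2   -0.7  238.9] beta 5.94 zc [ 0.103 -0.002 -0.995] xc [ 0.995 -0.005  0.103] F_c [ 0.19 -0.18  0.16] grip 0.704 j [-0.29  0.39  1.43  0.09  1.37 -0.5 ]
[ 58.20480847 -37.24635241] 69.10202961419958 1.0015407278888133
[ 60.70480847 -37.24635241] 71.22053453280701 1.020462144113405
```

```bash
cat >> h.py <<'E'
HX=-144.
def face(a,r,h=6.): # point on pressed face, carrier x,z
    return np.array([HX-(r*np.sin(a)+h*np.cos(a)),125-r*np.cos(a)+h*np.sin(a)])
def press_tcp(a,beta,r=56,w=11.,off=0.):
    b=np.radians(beta); q=face(a,r,6+off); return q-w*np.array([np.cos(b),np.sin(b)])
def presspath(A,B,n,start=None,off=0,y=0,dt=2,dr=1,r=56):
    from scipy.spatial.transform import Rotation
    p0,R0=start or pose();R=R0;p=p0.copy();rows=[]
    q1=press_tcp(A[0],A[1],off=off,r=r);pm,Rm=tgt((q1[0],y,q1[1]),A[1],off=0);print("start off model",(Rc().T@(p0-pm)).round(2),np.degrees((R0.inv()*Rm).magnitude()).round(2))
    for i in range(1,n+1):
        a=A[0]+(B[0]-A[0])*i/n;be=A[1]+(B[1]-A[1])*i/n
        q=press_tcp(a,be,off=off,r=r);pt,Rt=tgt((q[0],y,q[1]),be,off=0)
        if i<n: pt=pt+(p0-pm)*(1-i/n)
        d=np.round(R.inv().apply(pt-p)/10,dt);rr=np.round((R.inv()*Rt).as_rotvec(degrees=True),dr)
        p=p+R.apply(d*10);R=R*Ro.from_rotvec(rr,degrees=True);rows.append([float(v)+0 for v in np.r_[d,rr]])
    print(rows)
E
python3 - <<'E'
from h import *
q=press_tcp(.95,36,off=20);print(q)
plan((q[0],0,q[1]),36,9,off=0)
for a,b in [(.95,36),(.7,44),(.4,50),(.1,50),(0,50)]: print(a,b,press_tcp(a,b).round(1))
E
```

```text
[-213.57421553  107.10891234]
[-0.43, -0.01, 1.22, 0.0, 3.3, -0.0]
[-0.5, -0.01, 1.19, 0.0, 3.4, -0.1]
[-0.57, -0.01, 1.15, 0.1, 3.3, 0.0]
[-0.64, -0.01, 1.13, -0.0, 3.4, -0.0]
[-0.7, -0.0, 1.08, 0.0, 3.3, -0.0]
[-0.77, -0.01, 1.04, 0.0, 3.3, -0.1]
[-0.82, -0.01, 1.0, 0.1, 3.4, 0.0]
[-0.88, -0.01, 0.94, -0.0, 3.3, -0.0]
[-0.93, -0.01, 0.89, 0.0, 3.4, -0.1]
end err [-0.03 -0.02  0.03] 0.06
0.95 36 [-201.9   90.8]
0.7 44 [-192.6   78.4]
0.4 50 [-178.4   67.3]
0.1 50 [-162.6   61.5]
0 50 [-157.1   60.6]
```

Emit:
move_arm(deltas=[[-0.43,0,1.22,0,3.3,0],[-0.5,0,1.19,0,3.4,0],[-0.57,0,1.15,0,3.3,0],[-0.64,0,1.13,0,3.4,0],[-0.7,0,1.08,0,3.3,0],[-0.77,0,1.04,0,3.3,0],[-0.82,0,1.0,0,3.4,0],[-0.88,0,0.94,0,3.3,0],[-0.93,0,0.89,0,3.4,0],[0,0,0,0,0,0]], grip=0)

```text
time_s: 29.45
eef_pos: [552.3, -40.5, 103.1]
ee_rot: [-0.242, 0.605, 0.733, 0.196]
force: [0.6, -0.2, 0.2]
grip_width: 0.002
```

```bash
python3 - <<'E'
from h import *
st()
p=P("wrist");im=eyes.capture("wrist");cv2.imwrite("pics/w17.png",im)
im=eyes.capture("side");cv2.imwrite("pics/s17.png",cv2.resize(im[150:270,260:400],None,fx=5,fy=5,interpolation=cv2.INTER_CUBIC))
st()
presspath((.95,36),(.65,45),10,off=0)
E
```

```text
t 29.45 tcp_c [-211.4    0.8  103.1] grasp_c [-222.6    0.8  118.5] beta 36.34 zc [ 0.593  0.001 -0.806] xc [ 0.806 -0.007  0.593] F_c [-0.36 -0.56  0.15] grip 0.002 j [-0.5   0.68  1.41  0.47  1.5  -0.84]
t 29.55 tcp_c [-2.110e+02 -1.000e-01  1.054e+02] grasp_c [-2.222e+02 -1.000e-01  1.208e+02] beta 36.09 zc [ 0.589 -0.001 -0.808] xc [ 0.808 -0.004  0.589] F_c [-0.31  0.31 -0.8 ] grip 0.002 j [-0.5   0.68  1.41  0.47  1.5  -0.84]
start off model [-9.11 -0.1  14.61] 0.23
[[-0.03, 0.0, 0.36, 0.0, 0.8, -0.2], [-0.03, 0.0, 0.35, 0.0, 0.9, 0.0], [-0.03, 0.0, 0.36, 0.0, 0.9, 0.0], [-0.03, -0.01, 0.36, 0.0, 0.9, 0.0], [-0.03, 0.0, 0.35, 0.0, 0.9, 0.0], [-0.03, 0.0, 0.36, 0.0, 0.9, 0.0], [-0.03, 0.0, 0.36, 0.0, 0.9, 0.0], [-0.03, 0.0, 0.35, 0.0, 0.9, 0.0], [-0.03, 0.0, 0.36, 0.0, 0.9, 0.0], [-0.03, 0.0, 0.35, 0.0, 0.9, 0.0]]
```

View pics/w17.png

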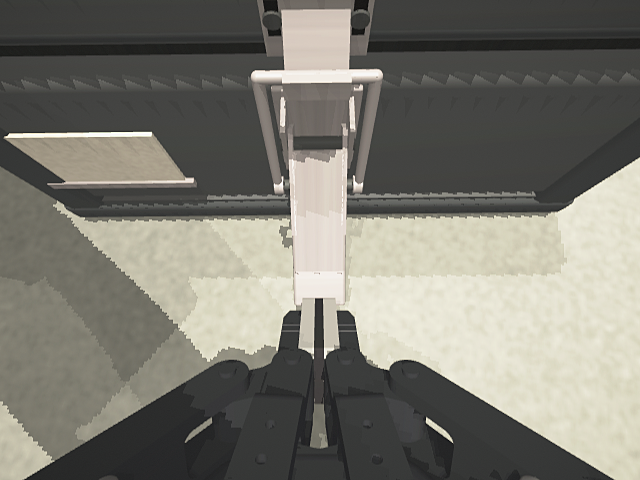

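View pics/s17.png

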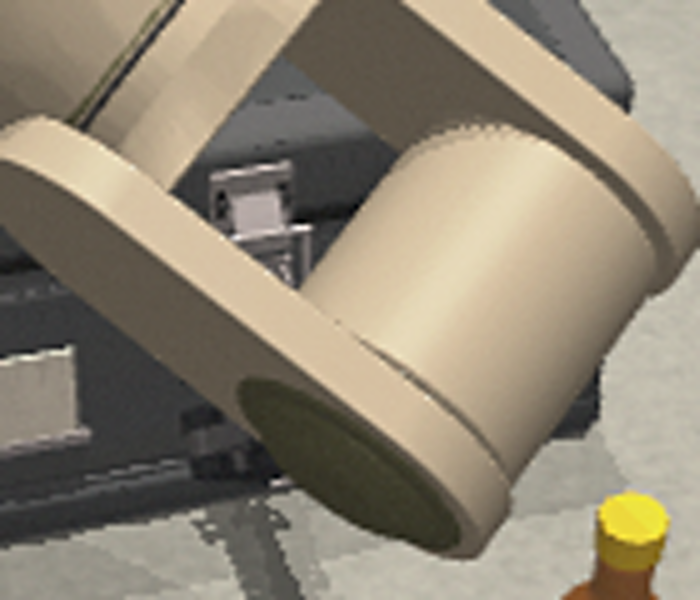

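Emit:
move_arm(deltas=[[-0.03,0,0.36,0,0.8,0],[-0.03,0,0.36,0,0.9,0],[-0.03,0,0.36,0,0.9,0],[-0.03,0,0.36,0,0.9,0],[-0.03,0,0.36,0,0.9,0],[-0.03,0,0.36,0,0.9,0],[-0.03,0,0.36,0,0.9,0],[-0.03,0,0.36,0,0.9,0],[-0.03,0,0.36,0,0.9,0],[-0.03,0,0.36,0,0.9,0]])

```text
time_s: 30.55
eef_pos: [549.1, -19.7, 75.7]
ee_rot: [-0.297, 0.587, 0.713, 0.244]
force: [-1.1, 0.3, 3.1]
grip_width: -0.003
```

```bash
python3 - <<'E'
from h import *
st()
p=P("wrist");im=eyes.capture("wrist");cv2.imwrite("pics/w18.png",im)
st()
presspath((.65,45),(.4,50),10,off=0)
E
```

```text
t 30.55 tcp_c [-1.903e+02 -1.000e-01  7.570e+01] grasp_c [-203.7   -0.    89.1] beta 45.14 zc [ 0.709 -0.002 -0.705] xc [ 0.705 -0.003  0.709] F_c [0.52 1.06 3.13] grip -0.003 j [-0.52  0.77  1.42  0.57  1.54 -0.9 ]
t 30.6 tcp_c [-1.90e+02  1.00e-01  7.51e+01] grasp_c [-2.035e+02  1.000e-01  8.850e+01] beta 45.22 zc [ 0.71  -0.001 -0.704] xc [ 0.704 -0.004  0.71 ] F_c [ 0.04 -0.19  1.5 ] grip -0.002 j [-0.52  0.77  1.42  0.57  1.54 -0.9 ]
start off model [ 0.46  0.1  -1.16] 0.32
[[0.01, 0.0, 0.14, 0.1, 0.3, -0.2], [0.01, 0.0, 0.14, 0.0, 0.5, 0.0], [0.02, 0.0, 0.14, 0.0, 0.5, 0.0], [0.02, 0.0, 0.13, 0.0, 0.5, 0.0], [0.02, 0.0, 0.14, 0.0, 0.5, 0.0], [0.02, 0.01, 0.14, 0.0, 0.5, 0.0], [0.02, 0.0, 0.14, 0.0, 0.5, 0.0], [0.03, 0.0, 0.14, 0.0, 0.5, 0.0], [0.03, 0.0, 0.13, 0.0, 0.5, 0.0], [0.03, 0.0, 0.14, 0.0, 0.5, 0.0]]
```

View pics/w18.png

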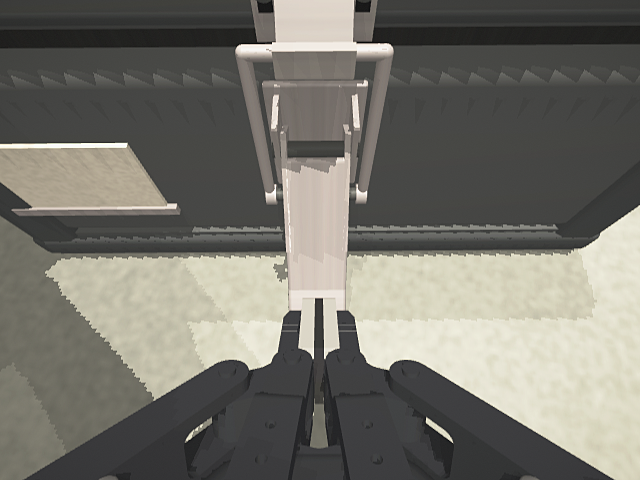

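Emit:
move_arm(deltas=[[0.03,0,0.14,0,0.4,0],[0.03,0,0.14,0,0.5,0],[0.04,0,0.14,0,0.5,0],[0.04,0,0.14,0,0.5,0],[0.04,0,0.14,0,0.5,0],[0.04,0,0.14,0,0.5,0],[0.04,0,0.14,0,0.5,0],[0.04,0,0.14,0,0.5,0],[0.04,0,0.14,0,0.5,0],[0.04,0,0.14,0,0.5,0]])

```text
time_s: 31.6
eef_pos: [546.6, -7.2, 69.0]
ee_rot: [-0.327, 0.576, 0.7, 0.268]
force: [1.0, -1.9, 0.4]
grip_width: 0.0
```

```bash
python3 - <<'E'
from h import *
st()
p=P("wrist");im=eyes.capture("wrist");cv2.imwrite("pics/w19.png",im)
presspath((.4,50),(.15,52),10,off=0,r=54)
E
```

```text
t 31.6 tcp_c [-1.775e+02 -1.000e-01  6.900e+01] grasp_c [-1.921e+02 -1.000e-01  8.130e+01] beta 49.99 zc [ 0.766 -0.002 -0.643] xc [ 0.643 -0.003  0.766] F_c [-2.08 -0.55  0.36] grip 0.0 j [-0.52  0.8   1.43  0.62  1.58 -0.93]
start off model [ 0.28 -0.02 -0.33] 0.22
[[0.03, 0.0, 0.13, 0.1, 0.2, -0.2], [0.03, 0.0, 0.13, 0.0, 0.2, 0.0], [0.03, 0.0, 0.14, 0.0, 0.2, 0.0], [0.04, 0.0, 0.13, 0.0, 0.2, 0.0], [0.04, 0.0, 0.13, 0.0, 0.2, 0.0], [0.04, 0.0, 0.13, 0.0, 0.2, 0.0], [0.04, 0.0, 0.12, 0.0, 0.2, 0.0], [0.05, 0.0, 0.13, 0.0, 0.2, 0.0], [0.05, 0.0, 0.13, 0.0, 0.2, 0.0], [0.05, 0.0, 0.12, 0.0, 0.2, 0.0]]
```

View pics/w19.png

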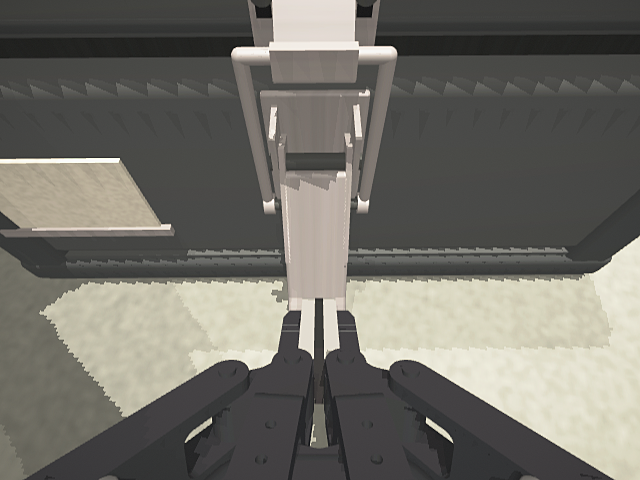

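Emit:
move_arm(deltas=[[0.03,0,0.13,0,0.2,0],[0.03,0,0.13,0,0.2,0],[0.03,0,0.13,0,0.2,0],[0.04,0,0.13,0,0.2,0],[0.04,0,0.13,0,0.2,0],[0.04,0,0.13,0,0.2,0],[0.04,0,0.12,0,0.2,0],[0.05,0,0.12,0,0.2,0],[0.05,0,0.12,0,0.2,0],[0.05,0,0.12,0,0.2,0]])

```text
time_s: 32.65
eef_pos: [544.2, 4.9, 64.2]
ee_rot: [-0.339, 0.571, 0.694, 0.278]
force: [-0.0, -1.6, -1.2]
grip_width: -0.002
```

```bash
python3 - <<'E'
from h import *
st()
p=P("wrist");im=eyes.capture("wrist");cv2.imwrite("pics/w20.png",im)
im=eyes.capture("side");cv2.imwrite("pics/s20.png",cv2.resize(im[150:270,260:400],None,fx=5,fy=5,interpolation=cv2.INTER_CUBIC))
presspath((.15,52),(.05,52),10,off=0,r=54)
E
```

```text
t 32.65 tcp_c [-1.652e+02 -1.000e-01  6.420e+01] grasp_c [-1.802e+02 -1.000e-01  7.590e+01] beta 51.97 zc [ 0.788 -0.002 -0.616] xc [ 0.616 -0.003  0.788] F_c [-1.53  0.33 -1.24] grip -0.002 j [-0.51  0.81  1.44  0.64  1.58 -0.94]
start off model [-0.32 -0.09  0.34] 0.2
[[0.02, 0.0, 0.05, 0.1, 0.0, -0.2], [0.02, 0.0, 0.06, 0.0, 0.0, 0.0], [0.02, 0.0, 0.05, 0.0, 0.0, 0.0], [0.03, 0.0, 0.06, 0.0, 0.0, 0.0], [0.02, 0.0, 0.05, 0.0, 0.0, 0.0], [0.02, -0.01, 0.05, 0.0, 0.0, 0.0], [0.03, 0.0, 0.06, 0.0, 0.0, 0.0], [0.02, 0.0, 0.05, 0.0, 0.0, 0.0], [0.03, 0.0, 0.05, 0.0, 0.0, 0.0], [0.02, 0.0, 0.05, 0.0, 0.0, 0.0]]
```

View pics/w20.png

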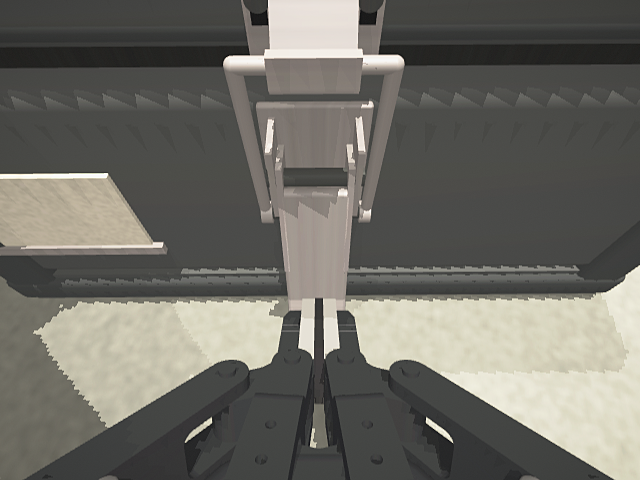

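Emit:
move_arm(deltas=[[0.02,0,0.05,0,0,0],[0.02,0,0.06,0,0,0],[0.02,0,0.05,0,0,0],[0.03,0,0.06,0,0,0],[0.02,0,0.05,0,0,0],[0.02,0,0.05,0,0,0],[0.03,0,0.06,0,0,0],[0.02,0,0.05,0,0,0],[0.03,0,0.05,0,0,0],[0.02,0,0.05,0,0,0]])

```text
time_s: 33.75
eef_pos: [543.2, 10.3, 62.8]
ee_rot: [-0.338, 0.571, 0.694, 0.278]
force: [-0.7, -0.6, 1.2]
grip_width: 0.001
```

```bash
python3 - <<'E'
from h import *
st()
p=P("wrist");im=eyes.capture("wrist");cv2.imwrite("pics/w21.png",im)
st()
E
```

```text
t 33.75 tcp_c [-159.7   -0.2   62.8] grasp_c [-1.747e+02 -1.000e-01  7.450e+01] beta 51.95 zc [ 0.787 -0.002 -0.616] xc [ 0.616 -0.003  0.787] F_c [-0.44  0.84  1.22] grip 0.001 j [-0.5   0.81  1.45  0.65  1.57 -0.94]
t 33.8 tcp_c [-1.596e+02 -1.000e-01  6.280e+01] grasp_c [-1.746e+02 -1.000e-01  7.450e+01] beta 51.96 zc [ 0.788 -0.002 -0.616] xc [ 0.616 -0.003  0.788] F_c [-0.26 -0.07  0.45] grip -0.0 j [-0.5   0.81  1.45  0.65  1.57 -0.94]
```

View pics/w21.png

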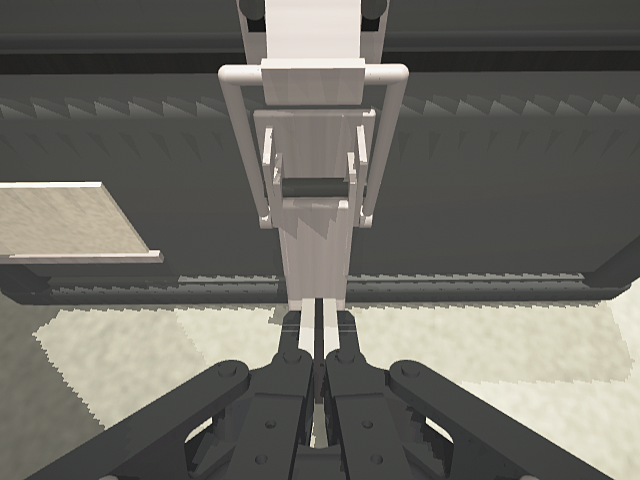

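Emit:
move_arm(deltas=[[0.02,0,0.03,0,0,0],[0.02,0,0.03,0,0,0],[0.02,0,0.03,0,0,0],[0.02,0,0.03,0,0,0],[0.02,0,0.03,0,0,0],[0.02,0,0.03,0,0,0],[0.02,0,0.03,0,0,0],[0.02,0,0.03,0,0,0],[0,0,0,0,0,0],[0,0,0,0,0,0]])

```text
time_s: 34.8
eef_pos: [542.6, 13.1, 62.6]
ee_rot: [-0.339, 0.571, 0.694, 0.278]
force: [-0.4, -1.0, 0.2]
grip_width: -0.004
```

```bash
python3 - <<'E'
from h import *
st()
p=P("wrist");im=eyes.capture("wrist");cv2.imwrite("pics/w22.png",im)
st()
E
```

```text
t 34.8 tcp_c [-156.9   -0.2   62.6] grasp_c [-1.718e+02 -1.000e-01  7.430e+01] beta 51.95 zc [ 0.787 -0.002 -0.616] xc [ 0.616 -0.003  0.787] F_c [-0.88  0.56  0.24] grip -0.004 j [-0.5   0.81  1.45  0.65  1.56 -0.94]
t 34.85 tcp_c [-156.9   -0.2   62.6] grasp_c [-1.718e+02 -1.000e-01  7.430e+01] beta 51.95 zc [ 0.788 -0.002 -0.616] xc [ 0.616 -0.003  0.788] F_c [ 0.43 -0.18 -1.06] grip -0.003 j [-0.5   0.81  1.45  0.65  1.56 -0.94]
```

View pics/w22.png

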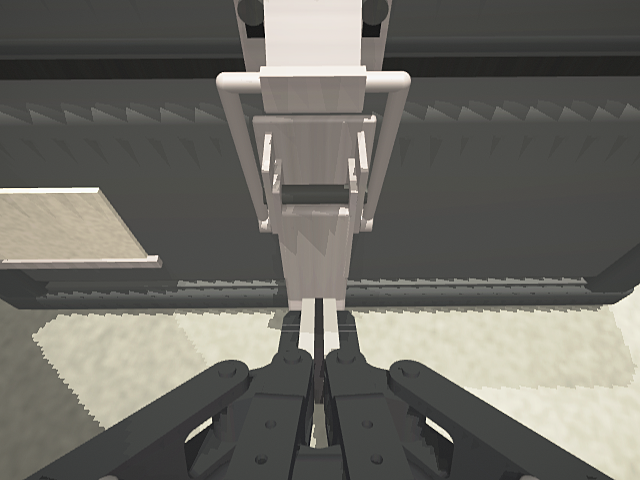

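Emit:
move_arm(deltas=[[0.02,0,0.03,0,0,0],[0.02,0,0.03,0,0,0],[0.02,0,0.03,0,0,0],[0.02,0,0.03,0,0,0],[0.02,0,0.03,0,0,0],[0.02,0,0.03,0,0,0],[0.02,0,0.03,0,0,0],[0,0,0,0,0,0],[0,0,0,0,0,0],[0,0,0,0,0,0]])

```text
time_s: 35.85
eef_pos: [542.1, 15.5, 62.4]
ee_rot: [-0.338, 0.571, 0.694, 0.278]
force: [0.6, -0.7, -0.7]
grip_width: 0.002
```

```bash
python3 - <<'E'
from h import *
st()
p=P("wrist");im=eyes.capture("wrist");cv2.imwrite("pics/w23.png",im)
st()
E
```

```text
t 35.85 tcp_c [-154.4   -0.2   62.4] grasp_c [-1.694e+02 -1.000e-01  7.410e+01] beta 51.95 zc [ 0.787 -0.002 -0.616] xc [ 0.616 -0.003  0.787] F_c [-0.79 -0.41 -0.73] grip 0.002 j [-0.5   0.81  1.46  0.65  1.56 -0.94]
t 35.9 tcp_c [-154.4   -0.2   62.3] grasp_c [-1.694e+02 -1.000e-01  7.410e+01] beta 51.95 zc [ 0.787 -0.002 -0.616] xc [ 0.616 -0.003  0.787] F_c [-0.22 -0.28 -0.21] grip -0.003 j [-0.5   0.81  1.46  0.65  1.56 -0.94]
```

View pics/w23.png

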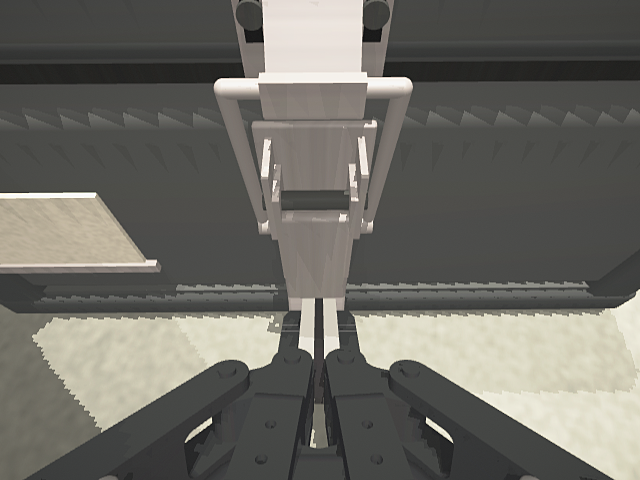

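Emit:
move_arm(deltas=[[0.02,0,0.03,0,0,0],[0.02,0,0.03,0,0,0],[0.02,0,0.03,0,0,0],[0.02,0,0.03,0,0,0],[0.02,0,0.03,0,0,0],[0.02,0,0.03,0,0,0],[0,0,0,0,0,0],[0,0,0,0,0,0],[0,0,0,0,0,0],[0,0,0,0,0,0]])

```text
time_s: 36.9
eef_pos: [541.9, 17.1, 62.2]
ee_rot: [-0.338, 0.572, 0.694, 0.278]
force: [0.6, -5.7, 1.0]
grip_width: 0.003
```

```bash
python3 - <<'E'
from h import *
st()
E
```

```text
t 36.9 tcp_c [-152.8   -0.2   62.2] grasp_c [-167.7   -0.2   74. ] beta 51.89 zc [ 0.787 -0.003 -0.617] xc [ 0.617 -0.003  0.787] F_c [-5.71  0.55  0.97] grip 0.003 j [-0.49  0.81  1.46  0.65  1.56 -0.94]
```

Emit:
move_arm(deltas=[[0.02,0,0.03,0,0,0],[0.02,0,0.03,0,0,0],[0,0,0,0,0,0],[0,0,0,0,0,0],[0,0,0,0,0,0],[0,0,0,0,0,0],[0,0,0,0,0,0],[0,0,0,0,0,0],[0,0,0,0,0,0],[0,0,0,0,0,0]])

```text
time_s: 37.9
eef_pos: [541.9, 17.2, 62.2]
ee_rot: [-0.338, 0.572, 0.694, 0.278]
force: [-0.8, -9.6, 2.3]
grip_width: -0.003
```

```bash
python3 - <<'E'
from h import *
st()
E
```

```text
t 37.9 tcp_c [-152.7   -0.3   62.2] grasp_c [-167.6   -0.2   74. ] beta 51.83 zc [ 0.786 -0.003 -0.618] xc [ 0.618 -0.003  0.786] F_c [-9.29  2.72  2.34] grip -0.003 j [-0.49  0.81  1.46  0.65  1.56 -0.94]
```

Emit:
move_arm(deltas=[[0,0,-0.3,0,0,0],[0,0,-0.6,0,0,0],[0,0,-1.0,0,0,0],[0,0,-1.5,0,0,0],[0,0,-1.5,0,0,0],[0,0,-1.5,0,0,0],[0,0,-1.5,0,0,0],[0,0,-1.5,0,0,0],[0,0,-1.0,0,0,0],[0,0,0,0,0,0]])

```text
time_s: 38.9
eef_pos: [557.9, -63.2, 126.9]
ee_rot: [-0.338, 0.572, 0.694, 0.278]
force: [0.7, 0.1, -0.3]
grip_width: 0.0
```

```bash
python3 - <<'E'
from h import *
st()
for i in range(2): p=P("wrist");im=eyes.capture("wrist")
cv2.imwrite("pics/w24.png",im)
im=eyes.capture("side");cv2.imwrite("pics/s24.png",im)
im=eyes.capture("top");cv2.imwrite("pics/t24.png",im)
print("lever tip home pred",[(a,proj("wrist",c2w((HX-(72*np.sin(a)+9*np.cos(a)),0,125-72*np.cos(a)+9*np.sin(a))),p).round(1)) for a in (0,.05,.1,.2)])
print("curl start",[(a,proj("wrist",c2w((HX-(54*np.sin(a)+6*np.cos(a)),0,125-54*np.cos(a)+6*np.sin(a))),p).round(1)) for a in (0,.05,.1,.2)])
E
```

```text
t 38.9 tcp_c [-2.347e+02 -2.000e-01  1.269e+02] grasp_c [-2.496e+02 -1.000e-01  1.387e+02] beta 51.88 zc [ 0.787 -0.004 -0.617] xc [ 0.617 -0.003  0.787] F_c [-0.   -0.71 -0.28] grip 0.0 j [-0.59  0.79  1.29  0.6   1.76 -0.89]
lever tip home pred [(0, array([317. , 245.6])), (0.05, array([317. , 249.6])), (0.1, array([317. , 253.5])), (0.2, array([317. , 261.1]))]
curl start [(0, array([316.9, 227.2])), (0.05, array([317. , 230.3])), (0.1, array([317. , 233.3])), (0.2, array([317. , 238.9]))]
```

View pics/w24.png

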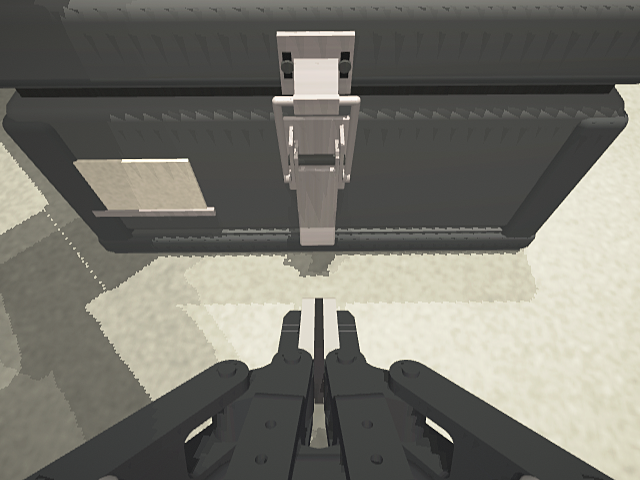

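View pics/t24.png

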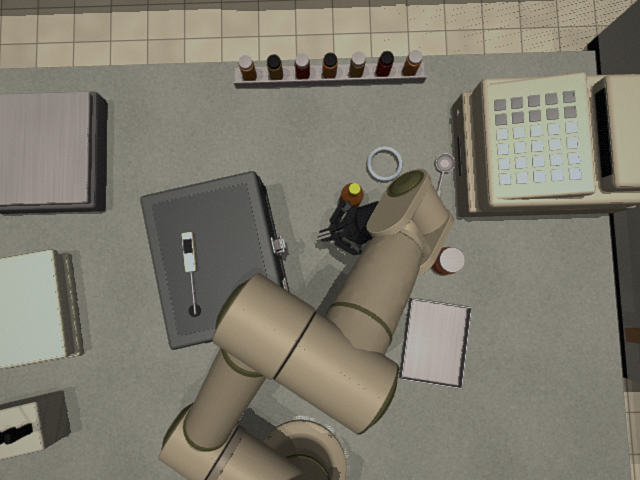

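View pics/s24.png

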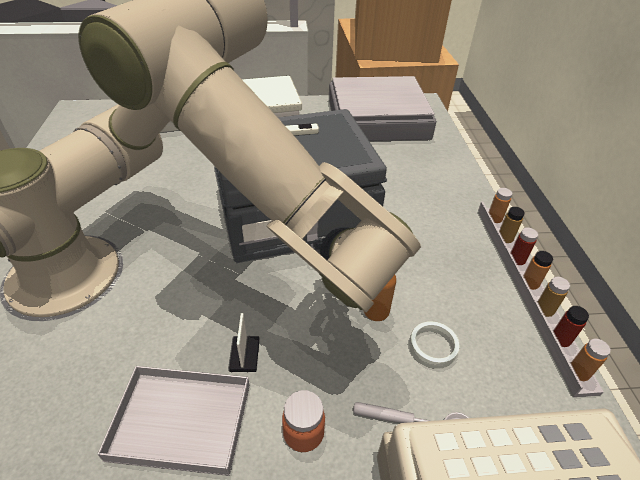

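Emit:
move_arm(deltas=[[0.4,-0.2,-0.3,0,0,0],[0.8,-0.3,-0.6,0,0,0],[0.8,-0.3,-0.6,0,0,0],[0.8,-0.3,-0.6,0,0,0],[0.8,-0.3,-0.6,0,0,0],[0.8,-0.3,-0.6,0,0,0],[0.8,-0.3,-0.6,0,0,0],[0.4,0,-0.3,0,0,0],[0,0,0,0,0,0],[0,0,0,0,0,0]])

```text
time_s: 40.1
eef_pos: [537.5, -64.4, 196.0]
ee_rot: [-0.339, 0.571, 0.694, 0.278]
force: [-0.2, -0.4, -1.0]
grip_width: -0.003
```

```bash
python3 - <<'E'
from h import *
st()
im=eyes.capture("wrist");cv2.imwrite("pics/w25.png",im)
im=eyes.capture("top");cv2.imwrite("pics/t25.png",im)
im=eyes.capture("side");cv2.imwrite("pics/s25.png",im)
a=cv2.imread("pics/top0.png")
for n,b in(("t0",a),("t1",cv2.imread("pics/t25.png"))):
    m=(b[...,0]<80)&(b[...,1]>150)&(b[...,2]>150);y,x=np.nonzero(m[170:210,335:375]);print(n,x.mean()+335,y.mean()+170)
st()
E
```

```text
t 40.1 tcp_c [-231.9   20.   196. ] grasp_c [-246.8   20.   207.7] beta 51.96 zc [ 0.788 -0.002 -0.616] xc [ 0.616 -0.003  0.788] F_c [-0.33  0.27 -0.97] grip -0.003 j [-0.61  0.67  1.31  0.6   1.85 -0.84]
t0 354.14444444444445 187.83333333333334
t1 354.14444444444445 187.83333333333334
t 40.25 tcp_c [-231.8   20.   195.8] grasp_c [-246.8   20.   207.5] beta 51.98 zc [ 0.788 -0.002 -0.616] xc [ 0.616 -0.003  0.788] F_c [ 0.33  0.08 -0.88] grip -0.002 j [-0.61  0.67  1.31  0.6   1.85 -0.84]
```

View pics/w25.png

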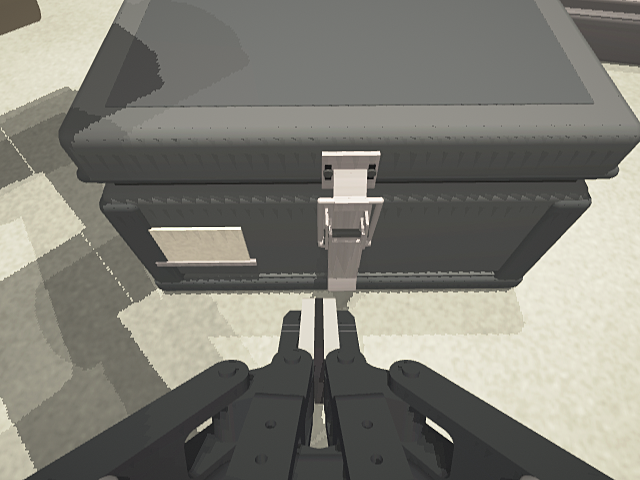

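The latch is home with the bar behind the keeper's lip, the bottle cap has not moved, and the hand is clear.

```bash
python3 -c "
from rig import order
print(order.finish_job())"
```

```text
the job is handed in; nothing more can be done
None
```

The latch is closed and the job was handed in at about 40 s; no verdict was reported.

**Loop:** I gripped it across both legs and swung it over the keeper. I then drew it down until the tool read 9.9 N upward. I put about 3 N of that down to linkage drag, so the loop bore on its seat with an estimated 6 to 7 N, held for about 1 s. The true contact force was not measured directly. The lever was at about 0.9 rad at the time, well above the 0.6 needed.

**Lever:** After letting the loop go I pressed the lever down with closed fingertips. It met its stop at 5.7 N. Pressing on, it gave only 0.1 mm more as the force rose to about 10 N, so I took it as home. These are end-of-move readings; peaks within a move were not seen.

**Last checks:**
- **Lever angle:** the lever tip was at pixel row 246 in the wrist picture, against 245.6 predicted for fully home.
- **Loop bar:** it sits behind the keeper's lip in the picture.
- **Lid:** I did not measure how far it was drawn down.
- **Other items:** the bottle cap sits at the same pixels as at the start. The other things looked unmoved by eye only; I did not measure them.
- **Hand:** it is clear of everything, with tool force near zero (under 1 N).

**What disagreed:** my first frame estimate was off by about 3 mm along the carrier's x. The early force rise on the way down was therefore linkage strain, not seat contact, and I corrected the tilt. The camera views put the keeper roughly 3 mm below nominal, and contact by feel fitted that.

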